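# Load the drilled boards on the assembly stand and shut its keeper

## Robot

A 6-joint arm with a two-finger parallel gripper is mounted at the origin on the work surface. World frame = base frame: x ahead of the robot, y to its left, z up, the work surface at z = 0. Lengths are in mm, angles in rad, forces in N, time in s.
With the tool pointing down it reaches from about 400 to 925 mm from the base axis. Payload 12.5 kg.
Tool frame: the origin (TCP) lies on the front face of the gripper's body, between the roots of the fingers; the fingertips stand 78 mm ahead of it and the grasp point (between the pads) lies 59 mm ahead of it (env.nose_length is the distance from the TCP to the fingertips, in mm); z points along the fingers, y is the line along which they close (so a half turn about z gives the same grasp; the last joint's range is limited). The gripper opens to 95 mm and grips with 3 to 60 N. Pads are 20 mm wide; open, the fingers measure 119 mm over their backs; the gripper's body (75 mm by 180 mm) begins 59 mm behind the grasp point.
Start: joints at [-1.33, 0.491, 1.559, -0, 1.092, -0.106], TCP at [212.453, -587.794, 292.261] pointing down, gripper open.
Joint ranges: [-3.1, 3.1], [-0.84, 2.19], [0.05, 2.79], [-1.13, 4.28], [0.06, 2.93], [-2.69, 2.69]. Speed limits (rad/s): [2.22, 2.22, 2.79, 3.14, 3.14, 3.14].

## Interface

Orientations are given as [roll, pitch, yaw] about the fixed x, y, z axes, in that order (R = Rz(yaw) Ry(pitch) Rx(roll)).
In Python, from cell import env gives the robot as it stands.
- The arm moves only by the tool jog_arm, never from a script. Its argument "motion" is a list of rows, each a list of 7 numbers: the turn, a rotation vector about the tool's x, y, z in degrees, then the shift along the tool's x, y, z in mm, then the finger opening in mm, from 0 to 95.1. In form: [[wx, wy, wz, x, y, z, hand], ...]. A call has 1 to 10 rows; each row shifts and turns the commanded pose from where the row before left it, along the tool's axes as they then stand; what a row does not reach is not made up. A row lasts 1/8 s, in which the tool goes at most 62.5 mm and 10.7 degrees, less where a joint would pass 70% of its speed; a pose out of reach is approached as far as the arm can. A call is refused whole if a number of a shift passes 62.5 or a number of a turn 10.7, either way. A call with a gripper value outside its range is refused whole. The fingers move at their own pace and stop on an object; the grip force is fixed at half the most. Time passes only in rows, so rows that do not move let the fingers close. It gives the time, the measured TCP pose, the force, the opening and the grip force at its end, in the units of the state.
- env.state(): the state, without advancing time (a new reading comes with each control period).
- env.read_camera(name): name is "scene" or "top" or "wrist"; returns a dict with "color" (420x560x3 uint8, red, green, blue), "z_map" (420x560 float32, mm along the optical axis (not along the pixel's ray), 0 where there is no reading), "camera_matrix" (3x3 intrinsics, pixels), "world_to_cam" (4x4, takes a point from world to camera coordinates). Camera axes: x right, y up, looking along -z (the intrinsics and any distortion apply to the point x, -y, -z); pixel columns grow to the right and rows downward; lengths in mm; the calibration is good to about 2 mm. A picture is of the moment at which its call begins.
- env.job_done(): hands the job in; it is judged then, once.
Trained networks look in the newest picture that a camera, given by its name, has taken for a name from the list of things; names that differ only in an ending like _2 or _b are one class to them, and where a whole thing is asked for, a point or a joint stands for the part that bears it (a point fixed in the world has none). Each returns a list of dicts, best first, with "score" (0 to 1); they miss things now and then, are a little off and sometimes report something else, mostly with a low value. They report only what shows in the picture. A call takes as long as a camera call.
- env.recognise(camera, thing): "location" ([column, row] in pixels, amid what is visible of it).
The state is a dict: "t": time; "joints": joint angles; "qvel": joint speeds; "tau": joint torques, N m; "eef_pos": TCP position; "tcp_rot": TCP orientation; "ft_force": force on the tool from outside, world axes, zero at the start; "moment": the same for the moment, N m; "opening": opening from 0.0 (shut) to 1.0 (fully open); "grip_force": force on a finger pad.
Only numpy, scipy, OpenCV 4.12 (cv2) and the standard library are available. Lean on these libraries where they do the work, as an engineer would, in place of code of your own. Each camera call takes 0.05 s, during which the arm holds its last target. There are 200 camera calls.

## Task

Swing the stand's keeper frame up by its bar and over until it leans back open, then sort the loose drilled boards on the bench: every broken one (corner missing or snapped short) goes in the grey offcut tray, every sound one goes over all four posts of the stand, stacked flat and fully home. When all the sound boards are on the posts, swing the frame back over and lower it gently onto its stops, never letting it drop. Leave the mallet, try square and tape measure where they are.

Things in the scene. Friction and masses are not known exactly. Their poses are not given: they have to be found in the camera images.
- stand: fixed dark wooden stand. Origin: at bench level midway between its four posts; x to the hinge end, z up. Base 15 mm thick, x -95 to 105, y -70 to 70 mm. Metal posts 9 mm thick at x +-36, y +-16 mm, 50 mm tall above the base, top 12 mm tapering to 4 mm. Hinge cheeks 24 x 16 mm at x 90, y +-56 and stops 14 x 16 mm at x -68, y +-56, tops 70 mm above the bench.
- seat (a point): centre of the stand's base upper face between the four posts, 15 mm above the bench, axes as the stand's: where the underside of the lowest board comes to lie
- hinge (a point): midpoint of the keeper frame's hinge axis, 90 mm along the stand's +x from the posts' centre and 75 mm above the bench; the axis runs along the stand's y
- keeper (a joint): angle (rad) of the keeper frame, plywood slats 165 x 130 x 10 mm, 220 g: 0 = shut, level on its stops over the posts; 1.571 upright; 1.85 = open, leaning back on its limit, where it stays. It starts shut. Nearly free hinge (damping 0.07 N m s/rad): let go short of upright, it falls shut. At angle a the bar is at hinge + 205 mm x (-cos a along the stand's x, sin a up).
- bar (a point): middle of the steel pull bar at the keeper frame's free edge: a round bar 14 mm in diameter, 120 mm long and parallel to the hinge axis (the stand's y), 205 mm from the hinge axis, held by two 8 mm side arms at its ends (clear length between the arms 104 mm, clear gap between bar and frame 33 mm)
- board1: sound board: plain pale wooden board 100 x 56 x 10 mm (about 40 g), four 13 mm through-holes 36 mm either side of its middle lengthwise and 16 mm crosswise, flat on the bench; all sound ones are alike and fit either way round. Origin: centre of its underside; x along the 100 mm, y along the 56 mm, z up. Three or four are present (None from the start = absent).
- board2: sound board: plain pale wooden board 100 x 56 x 10 mm (about 40 g), four 13 mm through-holes 36 mm either side of its middle lengthwise and 16 mm crosswise, flat on the bench; all sound ones are alike and fit either way round. Origin: centre of its underside; x along the 100 mm, y along the 56 mm, z up. Three or four are present (None from the start = absent).
- board3: sound board: plain pale wooden board 100 x 56 x 10 mm (about 40 g), four 13 mm through-holes 36 mm either side of its middle lengthwise and 16 mm crosswise, flat on the bench; all sound ones are alike and fit either way round. Origin: centre of its underside; x along the 100 mm, y along the 56 mm, z up. Three or four are present (None from the start = absent).
- board4: sound board: plain pale wooden board 100 x 56 x 10 mm (about 40 g), four 13 mm through-holes 36 mm either side of its middle lengthwise and 16 mm crosswise, flat on the bench; all sound ones are alike and fit either way round. Origin: centre of its underside; x along the 100 mm, y along the 56 mm, z up. Three or four are present (None from the start = absent).
- odd1: broken board: same wood, size and origin as a sound board, but one corner (+x, +y; about 34 x 28 mm, with its hole) is broken off, so three holes remain. 32 g. May be absent (None).
- odd2: broken board: same wood, width and thickness as a sound board but snapped short: 66 mm long, only two holes, 19 mm from the middle towards -x. Origin: centre of its underside, x along the 66 mm, y across the 56 mm width. 27 g. May be absent (None). At least one of the two broken boards is present.
- tray: fixed shallow grey offcut tray, open on top, outside 220 (x) x 150 (y) x 24 mm high, walls 6 mm, floor 6 mm thick. Origin: centre of its underside.
- mallet: bystander: wooden joiner's mallet lying on the bench, head 75 x 125 x 60 mm at 120 mm along +x from its origin, handle towards -x to -165 mm; leave alone
- square: bystander: try square lying flat, stock 110 x 24 x 16 mm centred on its origin along x, steel blade 150 mm along +y at x +40 mm; leave alone
- tape: bystander: tape measure 70 x 40 x 60 mm standing on the bench, origin at the centre of its underside; leave alone

How it is judged:
By the outcome, as a careful person would: the job done as asked, in the order asked, and still so for the second after the job is handed in, with the robot touching nothing.
Of board1, board2, board3, board4 only 3 to 4 are there at a start; the rules pass over those that are not, and their reading is None.
Of odd1, odd2 only 1 to 2 are there at a start; the rules pass over those that are not, and their reading is None.
At some moment in a run one of board1, board2, board3, board4, odd1, odd2 may be knocked a few centimetres aside while the robot is not near it.
It also fails if it takes over 208 s, if anything falls off the work surface, if the arm or the gripper's body presses on something with over 40 N, if the wrist force passes 120 N, or if a joint passes its speed limit or range.

## Working session

There is one attempt and no reset: what is moved stays moved. The work goes in short steps, Python scripts to look and compute and a tool call to move; the robot and the scene stay as the last step left them, time stands still between calls to the robot, and variables do not carry over. Pictures are saved under pics/ and viewed, at most 14 in all, crops included, and the job is handed in when it is done.

Besides the shell and the picture viewer there is one more tool, called after ">>>" in YAML: its name, and indented under it one key for each argument. jog_arm: Moves the arm, as the interface text tells. Its arguments: {"type":"object","properties":{"motion":{"type":"array"}},"required":["motion"]}

```bash
ls; mkdir -p pics; python3 - <<'E'
from cell import env
import cv2,numpy as np
print(env.state())
ims=[]
for n in("scene","top"):
    d=env.read_camera(n); np.savez(f"/tmp/{n}.npz",**d)
    cv2.imwrite(f"pics/{n}0.png",d["color"][...,::-1])
    print(n,d["camera_matrix"],d["world_to_cam"])
    for th in("board1","odd1","odd2","stand","bar","tray","mallet","square","tape"):
        print(th,[(np.round(r["location"]).tolist(),round(r["score"],2)) for r in env.recognise(n,th)][:5])
E
```

```text
pics
{'t': 0.0, 'joints': array([-1.32962467e+00,  4.91577315e-01,  1.55949370e+00, -5.10618988e-05,
        1.09170320e+00, -1.05585033e-01]), 'qvel': array([ 7.13524108e-04,  9.32329632e-05,  9.45426681e-04, -1.58191020e-03,
       -2.15011850e-04,  4.68973549e-03]), 'tau': array([ 1.65268430e-03, -6.12645721e+01, -2.58181679e+01,  6.92602526e-02,
        4.82395291e-02, -1.26359155e-04]), 'eef_pos': array([ 212.38531934, -587.61983312,  291.63543318]), 'tcp_rot': array([-3.14041291e+00, -7.94898524e-05,  3.46780207e-01]), 'ft_force': array([-0.4230905 , -0.0322097 , -0.20406176]), 'moment': array([-0.01095725, -0.010636  , -0.01276475]), 'grip_force': 0.0, 'opening': 0.9993062452679291}
scene [[384.52251155   0.         280.94518779]
 [  0.         384.52251155 211.10048592]
 [  0.           0.           1.        ]] [[ 1.50283694e-01  9.88379205e-01 -2.28332738e-02 -2.78346180e+01]
 [-6.44472204e-01  1.15454114e-01  7.55861049e-01  3.44938027e+02]
 [ 7.49713538e-01 -9.88781803e-02  6.54333796e-01 -1.30898613e+03]
 [ 0.00000000e+00  0.00000000e+00  0.00000000e+00  1.00000000e+00]]
[... 585 characters left out ...]
9e-02 -9.99652182e-01  2.36910202e-02 -6.12922239e+01]
 [ 9.92272290e-01  1.44217832e-02  1.23238445e-01 -6.12466743e+02]
 [-1.23537247e-01  2.20800208e-02  9.92094260e-01 -9.85885813e+02]
 [ 0.00000000e+00  0.00000000e+00  0.00000000e+00  1.00000000e+00]]
board1 [([276.0, 226.0], 0.82), ([327.0, 226.0], 0.72), ([321.0, 275.0], 0.58), ([277.0, 190.0], 0.56)]
odd1 [([285.0, 267.0], 0.77)]
odd2 [([285.0, 267.0], 0.77)]
stand [([197.0, 244.0], 0.62)]
bar [([198.0, 247.0], 0.65), ([192.0, 244.0], 0.57)]
tray [([412.0, 240.0], 0.65)]
mallet [([215.0, 139.0], 0.64), ([327.0, 226.0], 0.59)]
square [([275.0, 190.0], 0.68), ([417.0, 162.0], 0.66), ([216.0, 136.0], 0.19)]
tape [([157.0, 162.0], 0.64)]
```

View pics/top0.png

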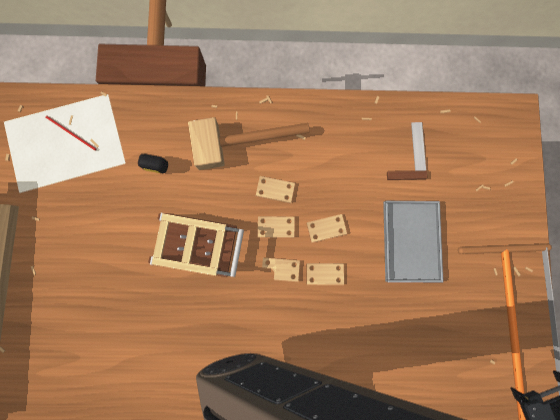

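View pics/scene0.png

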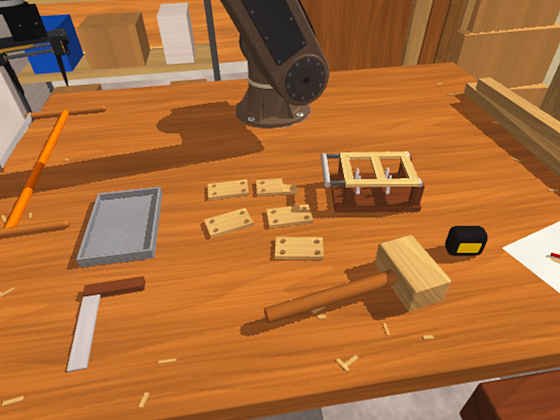

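```bash
cat > h.py <<'E'
import numpy as np,cv2
from cell import env
def world(d,pts,zw=None):
    K,T=d["camera_matrix"],np.asarray(d["world_to_cam"]);R,t=T[:3,:3],T[:3,3];o=-R.T@t
    out=[]
    for u,v in pts:
        r=np.array([(u-K[0,2])/K[0,0],-(v-K[1,2])/K[1,1],-1.])
        w=R.T@r
        s=(zw-o[2])/w[2] if zw is not None else d["z_map"][int(round(v)),int(round(u))]
        out.append(o+s*w)
    return np.array(out)
def cloud(d):
    v,u=np.mgrid[:420,:560];K,T=d["camera_matrix"],np.asarray(d["world_to_cam"])
    z=d["z_map"]
    c=np.stack([(u-K[0,2])/K[0,0]*z,-(v-K[1,2])/K[1,1]*z,-z],-1)
    P=(c-T[:3,3])@T[:3,:3]; P[z==0]=np.nan; return P
def proj(d,p):
    K,T=d["camera_matrix"],np.asarray(d["world_to_cam"]);c=T[:3,:3]@np.asarray(p,float)+T[:3,3]
    return K[0,0]*c[0]/-c[2]+K[0,2],K[1,1]*-c[1]/-c[2]+K[1,2]
def rgb(d,n,roi=None,k=1):
    im=d["color"][...,::-1]
    if roi: a,b,c,e=roi; im=im[b:e,a:c]
    cv2.imwrite(n,cv2.resize(im,None,fx=k,fy=k,interpolation=cv2.INTER_CUBIC))
def boards(d,box=(300,800,-400,300)):
    """pale wood pixels 5..16 mm high -> rectangles in world"""
    P=cloud(d);hsv=cv2.cvtColor(d["color"],cv2.COLOR_RGB2HSV)
    m=(P[...,2]>4)&(P[...,2]<17)&(P[...,0]>box[0])&(P[...,0]<box[1])&(P[...,1]>box[2])&(P[...,1]<box[3])
    m=m&(d["color"][...,2]>75)
    n,l,s,c=cv2.connectedComponentsWithStats(m.astype(np.uint8),connectivity=4)
    res=[]
    for i in range(1,n):
        if s[i,4]<150: continue
        ys,xs=np.nonzero(l==i)
        W=world(d,np.c_[xs,ys],10.)[:,:2].astype(np.float32)
        (cx,cy),(w,h),a=cv2.minAreaRect(W)
        if w<h: w,h,a=h,w,a+90
        res.append((np.round([cx,cy,w,h,(a+90)%180-90],1),s[i,4],c[i].round(),round(float(np.nanmedian(P[l==i][:,2])),1)))
    return res
E
python3 - <<'E'
from h import *
for n in("scene","top"):
    d=dict(np.load(f"/tmp/{n}.npz"))
    print(n)
    for r in boards(d): print(r)
    P=cloud(d)
    if n=="top":
        print("flat z",np.nanmedian(P[330:400,60:150,2]))
        rgb(d,"pics/c1.png",(140,170,360,300),3.6)
        hsv=cv2.cvtColor(d["color"],cv2.COLOR_RGB2HSV)
        for lo,hi,name in((78,92,"frame"),(20,27,"traytop"),(40,70,"mid")):
            m=(P[...,2]>lo)&(P[...,2]<hi)
            k,l,s,c=cv2.connectedComponentsWithStats(m.astype(np.uint8))
            for i in range(1,k):
                if s[i,4]>100: 
                    W=P[l==i][:,:2].astype(np.float32); print(name,c[i],s[i,4],cv2.minAreaRect(W),np.median(P[l==i][:,2]))
E
```

```text
scene
(array([436.2, -58.2,  85.6,  56.1,  84.8]), np.int32(379), array([272., 186.]), 9.8)
(array([ 426.4, -172.3,   97.8,   56.9,  -89.7]), np.int32(482), array([227., 188.]), 10.0)
(array([ 504.5, -373.7,  206.9,   52.3,    1. ]), np.int32(1284), array([141., 222.]), 6.4)
(array([ 5.194e+02, -3.686e+02,  2.312e+02,  6.610e+01,  2.000e-01]), np.int32(253), array([146., 241.]), 10.1)
(array([552.1, -37.7,  98.6,  56.7, -89.5]), np.int32(528), array([286., 216.]), 9.8)
(array([ 552.8, -176.4,   99. ,   62.4,  -75.5]), np.int32(670), array([227., 221.]), 10.0)
(array([655.5, -33.9,  99. ,  55.2,  80. ]), np.int32(832), array([298., 247.]), 9.8)
top
(array([656.6, -32.2,  99.9,  57.7,  79.4]), np.int32(675), array([275., 189.]), 10.5)
(array([ 517.3, -372.3,  208.1,   54.6,   -0. ]), np.int32(1355), array([398., 241.]), 6.7)
(array([ 549.8, -175. ,  103. ,   57.5,  -75.2]), np.int32(680), array([326., 228.]), 10.5)
(array([552.8, -35.5, 101.1,  54.7, -89.3]), np.int32(685), array([275., 226.]), 10.5)
(array([436.3, -48.1, 102.1,  57.9,  85.9]), np.int32(595), array([283., 268.]), 10.4)
(array([ 427.3, -171. ,   97.9,   58.6,  -89.8]), np.int32(710), array([325., 273.]), 10.4)
flat z 0.28025958535074624
frame [195.14349553 245.02482622] 2014 ((497.0322265625, 162.48968505859375), (215.5416717529297, 130.6981964111328), 80.6633529663086) 80.53565210279879
traytop [413.26943005 240.70811744] 579 ((518.7071533203125, -409.79736328125), (218.85028076171875, 151.32969665527344), 0.492123007774353) 23.938900281708378
mid [223.29460154 138.99434447] 1945 ((797.8448486328125, 36.784759521484375), (125.31999969482422, 321.53240966796875), 10.966960906982422) 58.93184925590051
mid [151.19587629 161.78092784] 388 ((717.2052001953125, 298.631103515625), (67.42308044433594, 40.96458053588867), 79.51728057861328) 58.32617814367215
```

View pics/c1.png

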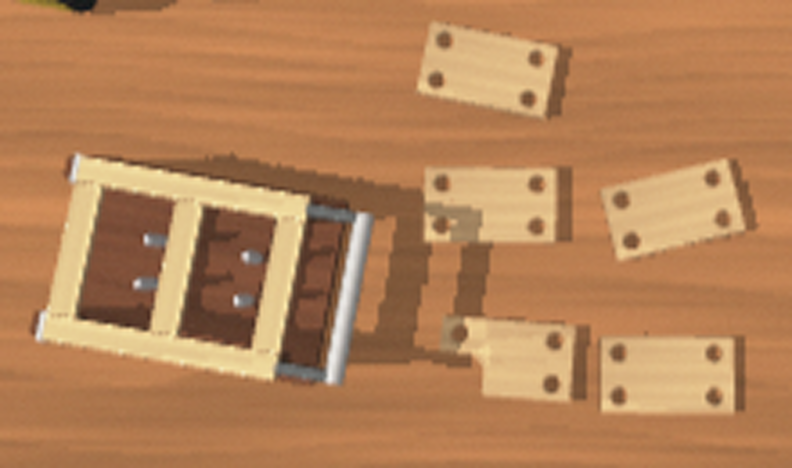

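```bash
cat >> h.py <<'E'
from scipy.spatial.transform import Rotation as Ro
def plan(x,y,z,yawdeg,hand,step=45,pose=None):
    """rows (rounded) from the current pose to tool-down pose, xy+yaw+z interpolated"""
    s=env.state();p=np.array(s["eef_pos"]);R=Ro.from_euler("xyz",s["tcp_rot"])
    if pose is not None: p=np.array(pose[:3],float);R=Ro.from_euler("xyz",[180,0,pose[3]],degrees=True)
    T=Ro.from_euler("xyz",[180,0,yawdeg],degrees=True);g=np.array([x,y,z])
    w=(R.inv()*T).as_rotvec(degrees=True)
    n=max(1,int(np.ceil(max(np.linalg.norm(g-p)/step,np.linalg.norm(w)/9))))
    rows=[];d=(g-p)/n;cp,cR=p.copy(),R
    wr=np.round(w/n,1)
    for i in range(n):
        sh=np.round(cR.inv().apply(p+(i+1)*d-cp),0 if n>1 and i<n-1 else 1)
        cp=cp+cR.apply(sh);cR=cR*Ro.from_rotvec(wr,degrees=True)
        rows.append([*(wr+0.).tolist(),*(sh+0.).tolist(),hand])
    print(n,"rows, end",cp.round(1),cR.as_euler("xyz",degrees=True).round(1))
    for i in range(0,n,10):print(str(rows[i:i+10]).replace(" ",""))
E
python3 - <<'E'
from h import *
d=dict(np.load("/tmp/scene.npz"));P=cloud(d)
m=(P[...,2]>78)&(P[...,2]<92)&(P[...,0]>380)&(P[...,0]<620)&(P[...,1]>30)&(P[...,1]<300)
W=P[m][:,:2].astype(np.float32);print(cv2.minAreaRect(W))
plan(480.7,63,194,-9.3,34,60)
E
```

```text
((497.86688232421875, 159.89414978027344), (214.63333129882812, 133.51866149902344), 80.97557830810547)
12 rows, end [480.7  63.  194. ] [180.   -0.   -8.9]
[[0.0,0.0,2.4,39.0,-43.0,8.0,34],[0.0,0.0,2.4,38.0,-45.0,8.0,34],[0.0,0.0,2.4,36.0,-47.0,9.0,34],[0.0,0.0,2.4,33.0,-48.0,8.0,34],[0.0,0.0,2.4,32.0,-49.0,8.0,34],[0.0,0.0,2.4,30.0,-51.0,8.0,34],[0.0,0.0,2.4,27.0,-52.0,8.0,34],[0.0,0.0,2.4,25.0,-53.0,8.0,34],[0.0,0.0,2.4,23.0,-54.0,9.0,34],[0.0,0.0,2.4,21.0,-55.0,8.0,34]]
[[0.0,0.0,2.4,18.0,-55.0,8.0,34],[0.0,0.0,2.4,16.4,-56.9,8.2,34]]
```

>>> jog_arm:
  motion:
    - [0,0,2.4,39,-43,8,34]
    - [0,0,2.4,38,-45,8,34]
    - [0,0,2.4,36,-47,9,34]
    - [0,0,2.4,33,-48,8,34]
    - [0,0,2.4,32,-49,8,34]
    - [0,0,2.4,30,-51,8,34]
    - [0,0,2.4,27,-52,8,34]
    - [0,0,2.4,25,-53,8,34]
    - [0,0,2.4,23,-54,9,34]
    - [0,0,2.4,21,-55,8,34]

```text
t: 2.25
eef_pos: [436.6, -43.4, 210.2]
tcp_rot: [3.141, -0.001, -0.074]
ft_force: [0.5, -0.4, 0.6]
opening: 0.359
grip_force: 0.0
```

>>> jog_arm:
  motion:
    - [0,0,2.4,18,-55,8,34]
    - [0,0,2.4,16,-57,8,34]
    - [0,0,0,0,0,0,34]
    - [0,0,0,0,0,0,34]

```text
t: 2.75
eef_pos: [480.0, 63.1, 194.1]
tcp_rot: [3.141, 0.0, -0.155]
ft_force: [0.9, 0.3, -0.7]
opening: 0.358
grip_force: 0.0
```

```bash
python3 - <<'E'
from h import *
s=env.state();print(s["t"],s["eef_pos"],np.degrees(s["tcp_rot"]),s["opening"])
d=env.read_camera("wrist");np.savez("/tmp/w1.npz",**d);rgb(d,"pics/w1.png")
P=cloud(d);m=(P[...,2]>70)&(P[...,2]<92)&(P[...,0]>380)&(P[...,0]<620)&(P[...,1]>30)&(P[...,1]<300)
print(cv2.minAreaRect(P[m][:,:2].astype(np.float32)),d["world_to_cam"].round(2))
E
```

```text
2.75 [480.04270281  63.0931539  194.14072922] [ 1.79984808e+02  2.28303891e-02 -8.86562794e+00] 0.35751485489030815
((501.9100341796875, 153.8249969482422), (199.61988830566406, 116.81414794921875), 79.12504577636719) [[-1.5000e-01 -9.9000e-01  0.0000e+00  1.3754e+02]
 [ 9.5000e-01 -1.5000e-01 -2.8000e-01 -4.4016e+02]
 [ 2.7000e-01 -4.0000e-02  9.6000e-01 -4.2559e+02]
 [ 0.0000e+00  0.0000e+00  0.0000e+00  1.0000e+00]]
```

View pics/w1.png

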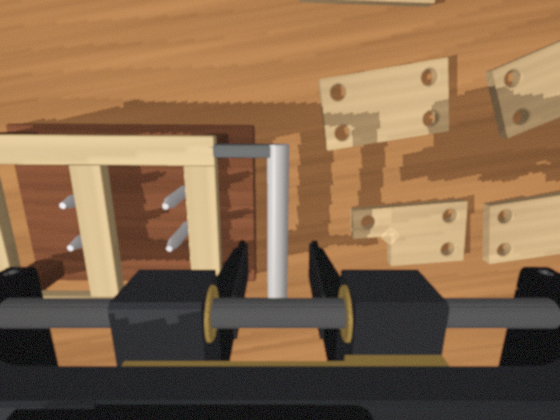

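>>> jog_arm:
  motion:
    - [0,0,0,0,0,20,34]
    - [0,0,0,0,0,20,34]
    - [0,0,0,0,0,20,34]
    - [0,0,0,0,0,0,5]
    - [0,0,0,0,0,0,5]
    - [0,0,0,0,0,0,5]
    - [0,0,0,0,0,0,5]

```text
t: 3.68
eef_pos: [480.7, 63.3, 135.0]
tcp_rot: [-3.141, -0.002, -0.156]
ft_force: [0.2, 4.2, 1.9]
opening: 0.137
grip_force: 30.0
```

```bash
python3 - <<'E'
from h import *
s=env.state();print(s["eef_pos"],s["tcp_rot"],s["ft_force"],s["opening"]*95.1,s["grip_force"])
p=s["eef_pos"].copy();R=Ro.from_euler("xyz",s["tcp_rot"])
th=np.radians(80.8);u=np.array([np.cos(th),np.sin(th),0])
A=np.linspace(0,1.87,25);rows=[];cp=np.zeros(3)
for a in A[1:]:
    g=205*((1-np.cos(a))*u+np.array([0,0,np.sin(a)]))
    sh=np.round(R.inv().apply(g-cp));cp=cp+R.apply(sh);rows.append([0,0,0,*(sh+0).astype(int).tolist(),5])
print(np.abs(np.array(rows)).max(),cp)
for i in range(0,len(rows),10):print(str(rows[i:i+10]).replace(" ",""))
E
```

```text
[480.65953926  63.27426206 135.03965119] [-3.14110983e+00 -1.74281007e-03 -1.56152315e-01] [0.21054915 4.20290113 1.89870129] 13.073954656078548 29.99845951795578
16 [ 42.9912056  262.41218167 196.13159652]
[[0,0,0,0,-1,-16,5],[0,0,0,0,-1,-16,5],[0,0,0,0,-4,-15,5],[0,0,0,0,-4,-16,5],[0,0,0,0,-5,-15,5],[0,0,0,0,-7,-14,5],[0,0,0,0,-8,-14,5],[0,0,0,0,-9,-14,5],[0,0,0,0,-9,-12,5],[0,0,0,1,-11,-12,5]]
[[0,0,0,0,-12,-11,5],[0,0,0,0,-12,-10,5],[0,0,0,0,-14,-9,5],[0,0,0,0,-13,-8,5],[0,0,0,0,-15,-7,5],[0,0,0,0,-15,-5,5],[0,0,0,0,-15,-5,5],[0,0,0,0,-16,-3,5],[0,0,0,0,-16,-2,5],[0,0,0,0,-16,-1,5]]
[[0,0,0,0,-16,1,5],[0,0,0,0,-15,1,5],[0,0,0,0,-16,3,5],[0,0,0,1,-16,4,5]]
```

>>> jog_arm:
  motion:
    - [0,0,0,0,-1,-16,5]
    - [0,0,0,0,-1,-16,5]
    - [0,0,0,0,-4,-15,5]
    - [0,0,0,0,-4,-16,5]
    - [0,0,0,0,-5,-15,5]
    - [0,0,0,0,-7,-14,5]
    - [0,0,0,0,-8,-14,5]
    - [0,0,0,0,-9,-14,5]
    - [0,0,0,0,-9,-12,5]
    - [0,0,0,1,-11,-12,5]

```text
t: 4.92
eef_pos: [490.0, 119.4, 280.0]
tcp_rot: [3.137, -0.001, -0.155]
ft_force: [-8.7, -18.8, 13.6]
opening: 0.142
grip_force: 30.0
```

>>> jog_arm:
  motion:
    - [0,0,0,0,-12,-11,5]
    - [0,0,0,0,-12,-10,5]
    - [0,0,0,0,-14,-9,5]
    - [0,0,0,0,-13,-8,5]
    - [0,0,0,0,-15,-7,5]
    - [0,0,0,0,-15,-5,5]
    - [0,0,0,0,-15,-5,5]
    - [0,0,0,0,-16,-3,5]

```text
t: 5.92
eef_pos: [508.4, 232.0, 337.7]
tcp_rot: [-3.141, -0.003, -0.156]
ft_force: [5.8, -3.6, 4.2]
opening: 0.138
grip_force: 30.0
```

>>> jog_arm:
  motion:
    - [0,0,0,0,-16,-2,5]
    - [0,0,0,0,-16,-1,5]
    - [0,0,0,0,-16,1,5]
    - [0,0,0,0,-15,1,5]
    - [0,0,0,0,-14,3,5]
    - [0,0,0,0,0,0,5]

```text
t: 6.68
eef_pos: [520.6, 309.0, 334.3]
tcp_rot: [-3.141, -0.002, -0.155]
ft_force: [7.1, -1.4, 1.7]
opening: 0.139
grip_force: 30.0
```

```bash
python3 - <<'E'
from h import *
s=env.state();print(s["t"],s["eef_pos"],s["ft_force"],s["opening"]*95.1)
for n in("scene",):
    d=env.read_camera(n);rgb(d,"pics/s2.png")
E
```

```text
6.675 [520.56489141 309.03869186 334.33141206] [ 7.12123529 -1.43224048  1.73982249] 13.262678615093018
```

View pics/s2.png

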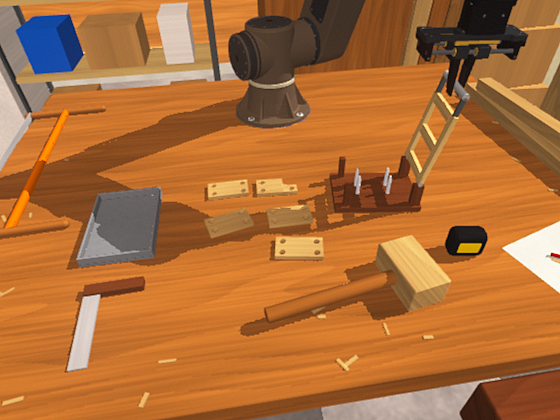

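>>> jog_arm:
  motion:
    - [0,0,0,0,-7,1,5]
    - [0,0,0,0,-7,2,5]
    - [0,0,0,0,0,0,5]
    - [0,0,0,0,0,0,5]

```text
t: 7.22
eef_pos: [522.4, 321.6, 331.3]
tcp_rot: [3.141, -0.001, -0.156]
ft_force: [5.5, -4.3, 2.3]
opening: 0.142
grip_force: 30.0
```

>>> jog_arm:
  motion:
    - [0,0,0,0,-2,0,5]
    - [0,0,0,0,0,0,20]
    - [0,0,0,0,0,0,36]
    - [0,0,0,0,0,0,36]
    - [0,0,0,0,0,-20,36]
    - [0,0,0,0,0,-30,36]
    - [0,0,0,0,0,-30,36]

```text
t: 8.1
eef_pos: [522.0, 324.1, 411.9]
tcp_rot: [3.141, 0.001, -0.156]
ft_force: [0.5, -0.2, -0.2]
opening: 0.376
grip_force: 0.0
```

```bash
python3 - <<'E'
from h import *
plan(500,100,350,80.8,70,60)
plan(510,-60,330,80.8,70,60,pose=(500,100,350,80.8))
E
```

```text
10 rows, end [500.1 100.  350. ] [-180.     0.    81.1]
[[0.0,0.0,-9.0,1.0,22.0,6.0,70],[0.0,0.0,-9.0,-2.0,23.0,6.0,70],[0.0,0.0,-9.0,-6.0,22.0,7.0,70],[0.0,0.0,-9.0,-9.0,20.0,6.0,70],[0.0,0.0,-9.0,-12.0,19.0,6.0,70],[0.0,0.0,-9.0,-15.0,17.0,6.0,70],[0.0,0.0,-9.0,-17.0,14.0,6.0,70],[0.0,0.0,-9.0,-20.0,12.0,7.0,70],[0.0,0.0,-9.0,-21.0,8.0,6.0,70],[0.0,0.0,-9.0,-21.8,4.8,5.9,70]]
3 rows, end [510.1 -60.  330. ] [180.    0.   80.8]
[[0.0,0.0,0.0,-52.0,12.0,7.0,70],[0.0,0.0,0.0,-52.0,12.0,6.0,70],[0.0,0.0,0.0,-52.3,11.5,7.0,70]]
```

>>> jog_arm:
  motion:
    - [0,0,-9,1,22,6,76]
    - [0,0,-9,-2,23,6,76]
    - [0,0,-9,-6,22,7,76]
    - [0,0,-9,-9,20,6,76]
    - [0,0,-9,-12,19,6,76]
    - [0,0,-9,-15,17,6,76]
    - [0,0,-9,-17,14,6,76]
    - [0,0,-9,-20,12,7,76]
    - [0,0,-9,-21,8,6,76]
    - [0,0,-9,-22,5,6,76]

```text
t: 9.35
eef_pos: [500.2, 99.1, 349.0]
tcp_rot: [-3.141, -0.0, 1.42]
ft_force: [1.0, 0.2, -0.1]
opening: 0.801
grip_force: 0.0
```

>>> jog_arm:
  motion:
    - [0,0,0,0,0,40,76]
    - [0,0,0,0,0,40,76]
    - [0,0,0,0,0,0,76]
    - [0,0,0,0,0,0,76]

```text
t: 9.85
eef_pos: [500.9, 99.7, 270.4]
tcp_rot: [3.14, -0.0, 1.415]
ft_force: [-0.0, -0.2, 0.2]
opening: 0.794
grip_force: 0.0
```

```bash
python3 - <<'E'
from h import *
s=env.state();print(s["eef_pos"],np.degrees(s["tcp_rot"]))
d=env.read_camera("wrist");np.savez("/tmp/w2.npz",**d);rgb(d,"pics/w2.png")
P=cloud(d);m=(P[...,2]>50)&(P[...,2]<68)&(np.hypot(P[...,0]-499,P[...,1]-176)<60)
k,l,st,c=cv2.connectedComponentsWithStats(m.astype(np.uint8))
for i in range(1,k):
    if st[i,4]>5:
        Q=P[l==i];t=Q[Q[:,2]>61];print(c[i].round(1),st[i,4],Q[:,2].max(),t.mean(0) if len(t) else Q.mean(0),len(t))
print("proj",[np.round(proj(d,[499.3+0.16*a-0.987*b,176.5+.987*a+.16*b,65])) for a in(-36,36) for b in(-16,16)])
E
```

```text
[500.92279502  99.74840315 270.44790871] [ 1.79929989e+02 -1.71315342e-02  8.10832022e+01]
[243.9  75.3] 89 67.19915232232687 [487.39202802 216.12986464  64.10132632] 42
[280.2  75.4] 84 67.18376278420244 [518.75133383 211.00906037  64.2865196 ] 39
[245.6 157.2] 74 67.07407863552046 [475.92147641 145.86573137  64.6159015 ] 30
[279.4 157.2] 73 66.81645379678655 [507.15829822 140.78899314  64.38265196] 32
proj [array([282., 161.]), array([247., 161.]), array([283.,  76.]), array([245.,  76.])]
```

View pics/w2.png

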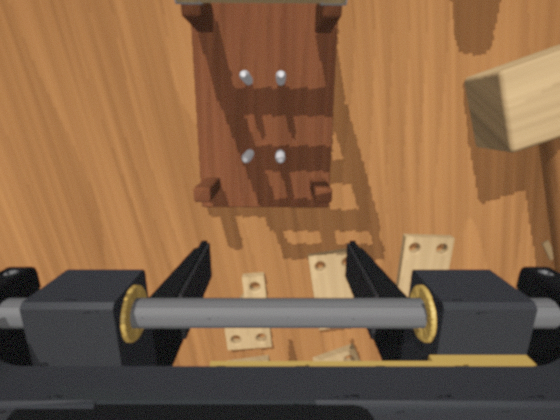

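```bash
python3 - <<'E'
from h import *
plan(500,-180,310,86,76,60)
E
```

```text
5 rows, end [ 500. -180.  310.] [179.9  -0.   86.1]
[[0.0,0.0,-1.0,-55.0,8.0,-8.0,76],[0.0,0.0,-1.0,-56.0,8.0,-8.0,76],[0.0,0.0,-1.0,-55.0,7.0,-8.0,76],[0.0,0.0,-1.0,-56.0,5.0,-7.0,76],[0.0,0.0,-1.0,-55.7,4.8,-8.3,76]]
```

>>> jog_arm:
  motion:
    - [0,0,-1,-55,8,-8,76]
    - [0,0,-1,-56,8,-8,76]
    - [0,0,-1,-55,7,-8,76]
    - [0,0,-1,-56,5,-7,76]
    - [0,0,-1,-56,5,-8,76]
    - [0,0,0,0,0,0,76]
    - [0,0,0,0,0,0,76]

```text
t: 10.78
eef_pos: [499.6, -180.3, 309.1]
tcp_rot: [3.14, 0.0, 1.501]
ft_force: [-0.1, -0.6, 0.8]
opening: 0.801
grip_force: 0.0
```

```bash
python3 - <<'E'
from h import *
s=env.state();print(s["eef_pos"],np.degrees(s["tcp_rot"]))
for n in ("wrist","top"):
    d=env.read_camera(n);np.savez(f"/tmp/{n}3.npz",**d)
    if n=="wrist": rgb(d,"pics/w3.png")
    print(n)
    for r in boards(d):print(r)
    if n=="top":
        P=cloud(d);m=(P[...,2]>50)&(P[...,2]<70)&(np.hypot(P[...,0]-499,P[...,1]-176)<60)
        k,l,st,c=cv2.connectedComponentsWithStats(m.astype(np.uint8))
        for i in range(1,k): print(c[i],st[i,4],P[l==i].mean(0))
s=env.state();plan(436,-55,150,86,76,60)
E
```

```text
[ 499.57812285 -180.28222962  309.13295193] [1.79930482e+02 2.10258352e-02 8.60295079e+01]
wrist
(array([549.6, -34.8,  98.4,  56.4, -89.8]), np.int32(4538), array([315.,  48.]), 10.6)
(array([652.3, -36. ,  89.6,  57.2,  79.3]), np.int32(4221), array([411.,  42.]), 10.6)
(array([434.7, -47.2,  99.4,  56.7,  86. ]), np.int32(3773), array([215.,  74.]), 10.5)
(array([ 547.9, -173. ,  100.7,   56. ,  -75.8]), np.int32(3507), array([318., 173.]), 10.5)
(array([ 424.2, -168.6,  100.4,   56.9,  -89.6]), np.int32(3545), array([216., 176.]), 10.4)
(array([ 497.6, -334.1,  173.5,    8.7,    0.5]), np.int32(503), array([299., 294.]), 9.6)
(array([ 507.4, -388.4,  196.7,   22.7,    1.3]), np.int32(1045), array([282., 332.]), 6.5)
top
(array([656.5, -31.2, 102. ,  57.1,  79.4]), np.int32(682), array([275., 189.]), 10.5)
(array([ 594. , -372.4,   55.7,   53.1,   -1.3]), np.int32(283), array([398., 211.]), 6.8)
(array([551.4, -36.7,  98.7,  57.4, -89.2]), np.int32(686), array([275., 226.]), 10.5)
(array([ 547.7, -163.4,   80.6,   55.6,  -75.2]), np.int32(446), array([321., 228.]), 10.5)
(array([438.4, -48.3, 101.8,  58.4,  86.2]), np.int32(592), array([283., 268.]), 10.4)
[181.2 236. ] 10 [520.55104049 208.14384149  58.44028975]
[208.5 240.5] 12 [509.80795819 137.2539515   59.85208027]
[178.8 248. ] 10 [489.69671887 212.70527193  59.33309372]
[206.36363636 252.90909091] 11 [477.98183001 141.82060754  58.53641824]
4 rows, end [436. -55. 150.] [180.    0.   86.1]
[[0.0,0.0,0.0,30.0,-18.0,40.0,76],[0.0,0.0,0.0,30.0,-18.0,39.0,76],[0.0,0.0,0.0,30.0,-18.0,40.0,76],[0.0,0.0,0.0,29.9,-18.0,39.7,76]]
```

View pics/w3.png

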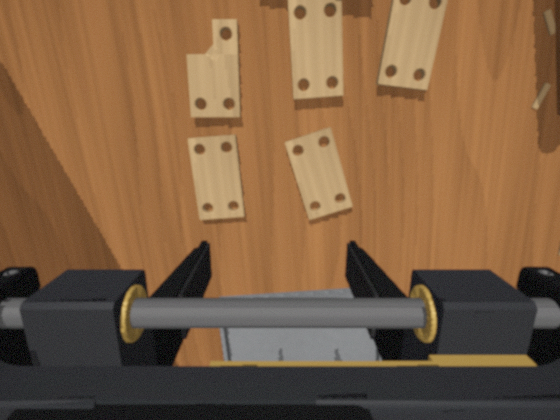

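>>> jog_arm:
  motion:
    - [0,0,0,30,-18,40,76]
    - [0,0,0,30,-18,39,76]
    - [0,0,0,30,-18,40,76]
    - [0,0,0,30,-18,40,76]
    - [0,0,0,0,0,40,76]
    - [0,0,0,0,0,29,76]
    - [0,0,0,0,0,0,45]
    - [0,0,0,0,0,0,45]
    - [0,0,0,0,0,0,45]
    - [0,0,0,0,0,0,45]

```text
t: 12.12
eef_pos: [436.1, -55.7, 80.5]
tcp_rot: [3.141, 0.0, 1.503]
ft_force: [-0.9, -0.1, -0.4]
opening: 0.585
grip_force: 30.0
```

```bash
python3 - <<'E'
from h import *
s=env.state();print(s["eef_pos"],np.degrees(s["tcp_rot"]),s["ft_force"],s["opening"]*95.1,s["grip_force"])
p=s["eef_pos"];plan(p[0],p[1],160,86,45,40)
plan(525,-385,150,90,45,60,pose=(p[0],p[1],160,86))
E
```

```text
[436.13675502 -55.70199814  80.52493358] [1.79962620e+02 1.27221433e-02 8.60925900e+01] [-0.91057923 -0.09477279 -0.39508065] 55.64473289182647 29.99992311000824
2 rows, end [436.2 -55.7 160. ] [180.    0.   86.1]
[[0.0,0.0,0.0,0.0,0.0,-40.0,45],[0.0,0.0,0.0,0.0,0.1,-39.5,45]]
6 rows, end [ 525. -385.  150.] [180.    0.   90.2]
[[0.0,0.0,-0.7,-54.0,19.0,2.0,45],[0.0,0.0,-0.7,-54.0,18.0,1.0,45],[0.0,0.0,-0.7,-54.0,17.0,2.0,45],[0.0,0.0,-0.7,-54.0,16.0,2.0,45],[0.0,0.0,-0.7,-55.0,16.0,1.0,45],[0.0,0.0,-0.7,-54.5,15.7,2.0,45]]
```

>>> jog_arm:
  motion:
    - [0,0,0,0,0,-35,45]
    - [0,0,0,0,0,-35,45]
    - [0,0,-0.7,-58,15,0,45]
    - [0,0,-0.7,-59,14,0,45]
    - [0,0,-0.7,-59,13,0,45]
    - [0,0,-0.7,-59,12,0,45]
    - [0,0,-0.7,-59,12,0,45]
    - [0,0,-0.7,-59,11,0,45]
    - [0,0,0,-10,4,0,45]
    - [0,0,0,0,0,0,45]

```text
t: 13.38
eef_pos: [503.3, -421.5, 149.9]
tcp_rot: [-3.141, -0.001, 1.575]
ft_force: [-0.3, 0.5, -0.2]
opening: 0.585
grip_force: 30.0
```

>>> jog_arm:
  motion:
    - [0,0,0,0,0,35,45]
    - [0,0,0,0,0,25,45]
    - [0,0,0,0,0,2,45]
    - [0,0,0,0,0,0,45]
    - [0,0,0,0,0,0,76]
    - [0,0,0,0,0,0,76]
    - [0,0,0,0,0,-40,76]
    - [0,0,0,0,0,-50,76]

```text
t: 14.38
eef_pos: [503.3, -421.4, 178.8]
tcp_rot: [-3.14, -0.001, 1.575]
ft_force: [0.3, -0.2, 0.1]
opening: 0.795
grip_force: 0.0
```

```bash
python3 - <<'E'
from h import *
s=env.state();print(s["eef_pos"],np.degrees(s["tcp_rot"]),s["ft_force"],s["opening"]*95.1)
for n in("top","wrist"):
    d=env.read_camera(n)
    print(n)
    for r in boards(d):print(r)
plan(426,-170,150,90.3,76,60)
E
```

```text
[ 503.29809663 -421.37436525  178.81830276] [-1.79928666e+02 -7.06358471e-02  9.02614556e+01] [ 0.31920865 -0.2104277   0.13189135] 75.63806972166243
top
(array([657.1, -32.3, 101.7,  60.4,  80.4]), np.int32(684), array([275., 189.]), 10.4)
(array([ 5.172e+02, -3.735e+02,  2.078e+02,  5.650e+01,  3.000e-01]), np.int32(1347), array([398., 241.]), 6.9)
(array([ 550.7, -173.5,  104.2,   56.4,  -75.4]), np.int32(681), array([326., 227.]), 10.4)
(array([552.8, -35.3,  96. ,  54.7, -89.3]), np.int32(683), array([275., 226.]), 10.5)
(array([ 426.2, -169.7,  100.9,   55.8,  -89.4]), np.int32(682), array([324., 273.]), 10.4)
wrist
(array([ 5.167e+02, -3.705e+02,  2.113e+02,  6.140e+01,  5.000e-01]), np.int32(18914), array([293., 146.]), 6.7)
5 rows, end [ 426. -170.  150.] [-1.798e+02 -1.000e-01  9.030e+01]
[[0.1,0.1,0.0,51.0,-16.0,6.0,76],[0.1,0.1,0.0,50.0,-15.0,7.0,76],[0.1,0.1,0.0,51.0,-16.0,6.0,76],[0.1,0.1,0.0,51.0,-15.0,7.0,76],[0.1,0.1,0.0,50.2,-15.7,7.1,76]]
```

>>> jog_arm:
  motion:
    - [0,0,0,51,-16,6,76]
    - [0,0,0,50,-15,7,76]
    - [0,0,0,51,-16,6,76]
    - [0,0,0,51,-15,7,76]
    - [0,0,0,50,-16,7,76]
    - [0,0,0,0,0,0,76]

```text
t: 15.22
eef_pos: [423.0, -166.3, 145.1]
tcp_rot: [-3.14, -0.001, 1.578]
ft_force: [1.4, -0.4, 0.1]
opening: 0.799
grip_force: 0.0
```

>>> jog_arm:
  motion:
    - [0,0,0,0,0,40,76]
    - [0,0,0,0,0,25,76]
    - [0,0,0,0,0,0,76]
    - [0,0,0,0,0,0,45]
    - [0,0,0,0,0,0,45]
    - [0,0,0,0,0,0,45]
    - [0,0,0,0,0,-35,45]
    - [0,0,0,0,0,-45,45]
    - [0,0,0,0,0,0,45]

```text
t: 16.35
eef_pos: [425.2, -169.3, 162.8]
tcp_rot: [3.137, 0.003, 1.576]
ft_force: [-0.1, -0.8, -1.0]
opening: 0.588
grip_force: 30.0
```

```bash
python3 - <<'E'
from h import *
s=env.state();p=s["eef_pos"];print(p,np.degrees(s["tcp_rot"]),s["ft_force"],s["opening"]*95.1)
d=env.read_camera("wrist");np.savez("/tmp/w4.npz",**d);rgb(d,"pics/w4.png")
print("tip mid",proj(d,p-[0,0,78]),"board end mid",[proj(d,p+[0,a,-b]) for a in(40,50) for b in(70,)])
for x in (-1,1): print([np.round(proj(d,p+[x*16,36,-70]),1)],[np.round(proj(d,p+[x*28,50,-70]),1)])
E
```

```text
[ 425.15052974 -169.3363907   162.76060122] [1.79732658e+02 1.61483492e-01 9.02806860e+01] [-0.0612861  -0.79911378 -0.99827916] 55.919355482226266
tip mid (np.float64(280.3991589346624), np.float64(260.2748955623259)) board end mid [(np.float64(281.09189996582336), np.float64(195.13395227901782)), (np.float64(281.2305208623723), np.float64(175.7671722291049))]
[array([249.9, 202.6])] [array([225.4, 175.6])]
[array([312.1, 202.8])] [array([336.9, 176. ])]
```

View pics/w4.png

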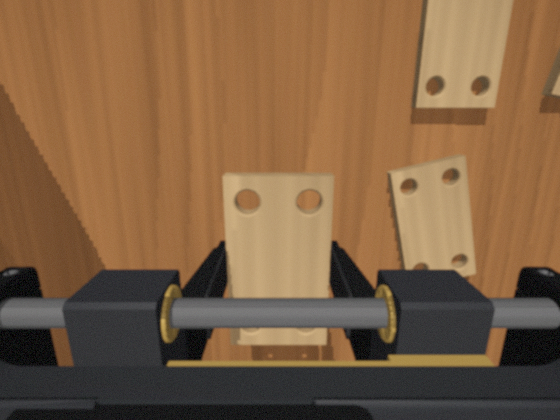

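```bash
python3 - <<'E'
from h import *
plan(488.9,117.9,155,80.7,45,50)
E
```

```text
6 rows, end [488.9 117.9 155. ] [1.798e+02 1.000e-01 8.070e+01]
[[0.0,0.0,1.6,48.0,11.0,1.0,45],[0.0,0.0,1.6,48.0,10.0,1.0,45],[0.0,0.0,1.6,48.0,8.0,1.0,45],[0.0,0.0,1.6,49.0,7.0,1.0,45],[0.0,0.0,1.6,48.0,5.0,1.0,45],[0.0,0.0,1.6,49.2,4.4,1.0,45]]
```

>>> jog_arm:
  motion:
    - [0,0,1.6,48,11,1,45]
    - [0,0,1.6,48,10,1,45]
    - [0,0,1.6,48,8,1,45]
    - [0,0,1.6,49,7,1,45]
    - [0,0,1.6,48,5,1,45]
    - [0,0,1.6,49,4,1,45]
    - [0,0,0,0,0,0,45]
    - [0,0,0,0,0,0,45]

```text
t: 17.4
eef_pos: [487.7, 117.6, 153.2]
tcp_rot: [-3.14, 0.001, 1.409]
ft_force: [0.8, -0.2, -0.2]
opening: 0.583
grip_force: 30.0
```

```bash
cat >> h.py <<'E'
def pp(px,py,z,d):  # pixel on plane z
    return world(d,[(px,py)],z)[0]
E
python3 - <<'E'
from h import *
s=env.state();p=s["eef_pos"];print(p,np.degrees(s["tcp_rot"]),s["ft_force"],s["opening"]*95.1)
d=env.read_camera("wrist");np.savez("/tmp/w5.npz",**d);rgb(d,"pics/w5.png",(160,20,400,220),3.3)
E
```

```text
[487.70342892 117.59904346 153.23483796] [-1.79899467e+02  3.84251724e-02  8.07173766e+01] [ 0.7830419  -0.21695769 -0.19431947] 55.412709692268905
```

View pics/w5.png

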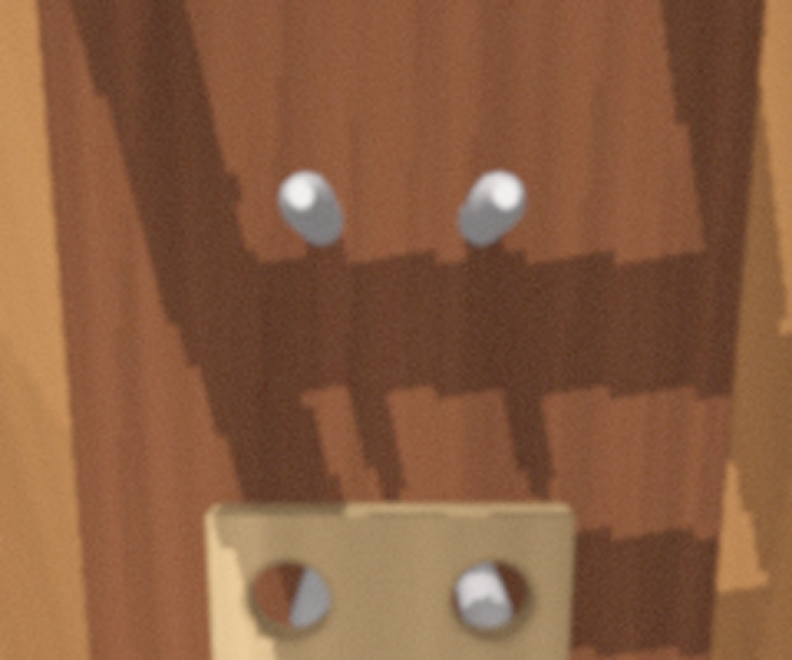

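```bash
python3 - <<'E'
from h import *
d=dict(np.load("/tmp/w5.npz"));p=np.array([487.70,117.60,153.23])
hl,hr=pp(247.9,201.5,81.7,d),pp(309.1,200.9,81.7,d)
pl,pr=pp(251.8,78.2,65,d),pp(313.6,78.5,65,d)
for a in(hl,hr,pl,pr):print(a.round(1))
print(np.linalg.norm(hl-hr),np.linalg.norm(pl-pr))
f=lambda a,b:np.degrees(np.arctan2(*(b-a)[[1,0]]))
print("angles holes,posts",f(hl,hr)+90,f(pl,pr)+90)
mv=(pl+pr-hl-hr)/2;print("move",mv,"target",p+mv)
T=d["world_to_cam"];print("cam",-T[:3,:3].T@T[:3,3])
plan(p[0]+mv[0],p[1]+mv[1],153,80.7,45,30)
E
```

```text
[476.1 156.1  81.7]
[507.5 151.3  81.7]
[488.1 216.3  65. ]
[519.5 211.   65. ]
31.733476143183932 31.874761275559937
angles holes,posts 81.28592160281602 80.41945369527264
move [ 12.01003522  59.95114825 -16.7       ] target [499.71003522 177.55114825 136.53      ]
cam [498.64880822 195.94368787 246.28817984]
3 rows, end [499.7 177.5 153. ] [-179.9    0.    80.7]
[[0.0,0.0,0.0,21.0,1.0,0.0,45],[0.0,0.0,0.0,20.0,0.0,0.0,45],[0.0,0.0,0.0,20.5,0.9,0.4,45]]
```

>>> jog_arm:
  motion:
    - [0,0,0,21,1,0,45]
    - [0,0,0,20,0,0,45]
    - [0,0,0,20,1,0,45]
    - [0,0,0,0,0,0,45]
    - [0,0,0,0,0,0,45]
    - [0,0,0,0,0,6,45]
    - [0,0,0,0,0,6,45]
    - [0,0,0,0,0,6,45]
    - [0,0,0,0,0,0,45]

```text
t: 18.58
eef_pos: [499.9, 177.6, 135.6]
tcp_rot: [-3.141, 0.0, 1.408]
ft_force: [-1.0, 0.9, 0.2]
opening: 0.588
grip_force: 30.0
```

>>> jog_arm:
  motion:
    - [0,0,0,0,0,8,45]
    - [0,0,0,0,0,8,45]
    - [0,0,0,0,0,8,45]
    - [0,0,0,0,0,8,45]
    - [0,0,0,0,0,4,45]
    - [0,0,0,0,0,2,45]
    - [0,0,0,0,0,0,45]
    - [0,0,0,0,0,0,45]

```text
t: 19.58
eef_pos: [500.2, 177.7, 98.4]
tcp_rot: [3.141, -0.0, 1.408]
ft_force: [0.6, -0.4, -1.1]
opening: 0.584
grip_force: 30.0
```

>>> jog_arm:
  motion:
    - [0,0,0,0,0,1,45]
    - [0,0,0,0,0,1,45]
    - [0,0,0,0,0,0,45]
    - [0,0,0,0,0,0,66]
    - [0,0,0,0,0,0,66]
    - [0,0,0,0,0,-30,76]
    - [0,0,0,0,0,-40,76]
    - [0,0,0,0,0,-30,76]
    - [0,0,0,0,0,0,76]

```text
t: 20.7
eef_pos: [500.7, 177.9, 198.1]
tcp_rot: [3.138, -0.001, 1.408]
ft_force: [-0.0, -0.4, 0.2]
opening: 0.798
grip_force: 0.0
```

```bash
python3 - <<'E'
from h import *
s=env.state();print(s["eef_pos"],s["ft_force"])
d=env.read_camera("wrist");np.savez("/tmp/w6.npz",**d);P=cloud(d)
m=(np.hypot(P[...,0]-499,P[...,1]-177)<60)&(d["color"][...,2]>75)&(P[...,2]<40)&(P[...,2]>20)
print("board top z",np.nanmedian(P[m][:,2]),m.sum())
d=env.read_camera("top")
for r in boards(d):print(r)
plan(549.3,-173.5,160,104.6,76,60)
plan(551.3,-36.5,160,90.6,76,60)
E
```

```text
[500.66161514 177.8854975  198.13615593] [-0.04530512 -0.35374549  0.15818611]
board top z 25.560756001112996 6846
(array([656.5, -31.6, 104.8,  59.4,  77.7]), np.int32(677), array([275., 189.]), 10.3)
(array([ 5.172e+02, -3.734e+02,  2.078e+02,  5.640e+01,  3.000e-01]), np.int32(1307), array([398., 241.]), 6.9)
(array([ 550.5, -174.9,  100.5,   56.4,  -76.2]), np.int32(681), array([326., 227.]), 10.5)
(array([552.8, -35.3,  96. ,  54.7, -89.3]), np.int32(682), array([275., 226.]), 10.4)
6 rows, end [ 549.3 -173.5  160. ] [-180.     0.   104.7]
[[0.0,0.0,-4.0,-56.0,18.0,6.0,76],[0.0,0.0,-4.0,-58.0,13.0,6.0,76],[0.0,0.0,-4.0,-58.0,10.0,6.0,76],[0.0,0.0,-4.0,-59.0,5.0,6.0,76],[0.0,0.0,-4.0,-59.0,2.0,6.0,76],[0.0,0.0,-4.0,-59.2,-3.1,5.9,76]]
4 rows, end [551.3 -36.5 160. ] [-180.     0.    90.7]
[[0.0,0.0,-2.5,-51.0,21.0,9.0,76],[0.0,0.0,-2.5,-51.0,20.0,9.0,76],[0.0,0.0,-2.5,-53.0,16.0,9.0,76],[0.0,0.0,-2.5,-52.9,14.9,8.9,76]]
```

>>> jog_arm:
  motion:
    - [0,0,-4,-56,18,6,76]
    - [0,0,-4,-58,13,6,76]
    - [0,0,-4,-58,10,6,76]
    - [0,0,-4,-59,5,6,76]
    - [0,0,-4,-59,2,6,76]
    - [0,0,-4,-60,-3,6,76]
    - [0,0,0,0,0,0,76]
    - [0,0,0,0,0,0,76]

```text
t: 21.8
eef_pos: [549.1, -173.8, 159.0]
tcp_rot: [-3.14, -0.002, 1.826]
ft_force: [0.2, 1.0, -0.6]
opening: 0.801
grip_force: 0.0
```

```bash
cat >> h.py <<'E'
def front(d):
    """front edge row of the held board near the middle, and its left/right edges at row 185 (depth step)"""
    z=d["z_map"];m=(z>120)&(z<185)
    rows=[next((r for r in range(100,300) if m[r:r+8,c].all()),np.nan) for c in range(240,320,4)]
    c=[np.nonzero(m[r,150:420])[0]+150 for r in range(182,192)]
    return np.nanmedian(rows),[np.median([k.min() for k in c if len(k)]),np.median([k.max() for k in c if len(k)])]
E
python3 - <<'E'
from h import *
for n in("w4","w5"):print(front(dict(np.load(f"/tmp/{n}.npz"))))
s=env.state();print(s["eef_pos"],np.degrees(s["tcp_rot"]))
d=env.read_camera("top")
for r in boards(d):print(r)
plan(549.3,-173.8,82,104.3,76,40)
E
```

```text
(np.float64(173.0), [np.float64(223.0), np.float64(332.0)])
(np.float64(173.0), [np.float64(223.0), np.float64(332.0)])
[ 549.13201896 -173.80881001  159.02588612] [-1.79894333e+02 -8.87383766e-02  1.04603337e+02]
(array([655.1, -31. , 101.6,  58.8,  79.4]), np.int32(677), array([275., 189.]), 10.4)
(array([ 517.2, -374.7,  209.3,   54.9,   -1.7]), np.int32(1116), array([400., 244.]), 7.0)
(array([551.4, -36.7,  98.6,  57.4, -89.2]), np.int32(679), array([275., 226.]), 10.4)
2 rows, end [ 549.3 -173.8   82. ] [-1.799e+02 -1.000e-01  1.043e+02]
[[0.0,0.0,0.2,0.0,0.0,39.0,76],[0.0,0.0,0.2,-0.6,0.0,38.4,76]]
```

>>> jog_arm:
  motion:
    - [0,0,0,0,0,40,76]
    - [0,0,0,0,0,38,76]
    - [0,0,0,0,0,0,76]
    - [0,0,0,0,0,0,45]
    - [0,0,0,0,0,0,45]
    - [0,0,0,0,0,0,45]
    - [0,0,0,0,0,-36,45]
    - [0,0,0,0,0,-45,45]
    - [0,0,0,0,0,0,45]

```text
t: 22.98
eef_pos: [550.6, -174.6, 166.5]
tcp_rot: [3.137, 0.004, 1.827]
ft_force: [-0.1, -0.3, -1.6]
opening: 0.584
grip_force: 30.0
```

```bash
python3 - <<'E'
from h import *
s=env.state();print(s["eef_pos"],np.degrees(s["tcp_rot"]),s["opening"]*95.1)
d=env.read_camera("wrist");print(front(d))
plan(498.3,167.7,160,80.7,45,55)
E
```

```text
[ 550.59605873 -174.57903487  166.48693968] [179.74463539   0.21145278 104.66796111] 55.573012555589145
(np.float64(171.0), [np.float64(224.0), np.float64(332.0)])
7 rows, end [498.3 167.7 160. ] [179.8   0.   80.9]
[[0.0,0.0,3.4,49.0,5.0,1.0,45],[0.0,0.0,3.4,50.0,3.0,0.0,45],[0.0,0.0,3.4,49.0,-1.0,1.0,45],[0.0,0.0,3.4,49.0,-4.0,0.0,45],[0.0,0.0,3.4,49.0,-6.0,1.0,45],[0.0,0.0,3.4,49.0,-9.0,0.0,45],[0.0,0.0,3.4,47.6,-12.7,1.1,45]]
```

>>> jog_arm:
  motion:
    - [0,0,3.4,49,5,0,45]
    - [0,0,3.4,50,3,0,45]
    - [0,0,3.4,49,-1,0,45]
    - [0,0,3.4,49,-4,0,45]
    - [0,0,3.4,49,-6,0,45]
    - [0,0,3.4,49,-9,0,45]
    - [0,0,3.4,48,-13,0,45]
    - [0,0,0,0,0,0,45]
    - [0,0,0,0,0,0,45]
    - [0,0,0,0,0,0,45]

```text
t: 24.28
eef_pos: [497.9, 167.2, 162.8]
tcp_rot: [-3.141, 0.0, 1.41]
ft_force: [0.8, -0.1, -0.2]
opening: 0.585
grip_force: 30.0
```

```bash
python3 - <<'E'
from h import *
s=env.state();print(s["eef_pos"],np.degrees(s["tcp_rot"]),s["opening"]*95.1)
d=env.read_camera("wrist");print(front(d))
plan(499.8,176.7,153,80.7,45,55)
E
```

```text
[497.9005412  167.23765826 162.80295519] [-1.79962802e+02  2.45484486e-02  8.08102558e+01] 55.60291124866142
(np.float64(171.0), [np.float64(224.0), np.float64(332.0)])
1 rows, end [499.8 176.7 153. ] [-180.     0.    80.7]
[[0.0,0.0,0.1,9.6,0.3,10.0,45]]
```

>>> jog_arm:
  motion:
    - [0,0,0,9.6,0.4,0,45]
    - [0,0,0,0,0,9,45]
    - [0,0,0,0,0,0,45]
    - [0,0,0,0,0,6,45]
    - [0,0,0,0,0,6,45]
    - [0,0,0,0,0,6,45]
    - [0,0,0,0,0,0,45]

```text
t: 25.2
eef_pos: [499.5, 177.6, 135.7]
tcp_rot: [-3.141, 0.0, 1.411]
ft_force: [1.0, 0.5, -0.2]
opening: 0.584
grip_force: 30.0
```

>>> jog_arm:
  motion:
    - [0,0,0,-0.3,0,8,45]
    - [0,0,0,0,0,8,45]
    - [0,0,0,0,0,7,45]
    - [0,0,0,0,0,4,45]
    - [0,0,0,0,0,2,45]
    - [0,0,0,0,0,0,45]
    - [0,0,0,0,0,0,45]

```text
t: 26.08
eef_pos: [499.5, 177.4, 108.1]
tcp_rot: [3.141, 0.0, 1.412]
ft_force: [-4.1, -1.3, 14.9]
opening: 0.582
grip_force: 30.0
```

>>> jog_arm:
  motion:
    - [0,0,0,0,0,0,66]
    - [0,0,0,0,0,0,66]
    - [0,0,0,0,0,-30,76]
    - [0,0,0,0,0,-40,76]
    - [0,0,0,0,0,-25,76]
    - [0,0,0,0,0,0,76]

```text
t: 26.82
eef_pos: [500.1, 177.5, 203.5]
tcp_rot: [3.139, -0.001, 1.412]
ft_force: [-1.1, -0.0, -1.1]
opening: 0.799
grip_force: 0.0
```

```bash
python3 - <<'E'
from h import *
s=env.state();print(s["eef_pos"],s["ft_force"])
d=env.read_camera("wrist");np.savez("/tmp/w7.npz",**d);P=cloud(d)
m=(np.hypot(P[...,0]-499,P[...,1]-177)<60)&(d["color"][...,2]>75)&(P[...,2]<50)&(P[...,2]>20)
A=np.c_[P[m][:,:2]-[499,177],np.ones(m.sum())];c=np.linalg.lstsq(A,P[m][:,2],rcond=None)[0]
print("board top z",np.nanmedian(P[m][:,2]),m.sum(),"slope",c)
d=env.read_camera("top")
for r in boards(d):print(r)
plan(550.8,-35.8,160,90.7,76,60)
E
```

```text
[500.12074854 177.54257432 203.53285661] [-1.06690036 -0.00624655 -1.14817019]
board top z 35.52595727355972 7367 slope [-6.10454544e-04 -1.08312964e-02  3.55048317e+01]
(array([657.1, -31.4, 102.7,  59.9,  78.2]), np.int32(670), array([275., 189.]), 10.3)
(array([ 5.172e+02, -3.736e+02,  2.079e+02,  5.640e+01,  1.000e-01]), np.int32(1330), array([398., 241.]), 7.0)
(array([551.6, -36.6,  98.1,  57.5, -88.9]), np.int32(686), array([275., 226.]), 10.4)
4 rows, end [550.8 -35.8 160. ] [-180.     0.    90.9]
[[0.0,0.0,-2.5,-51.0,21.0,10.0,76],[0.0,0.0,-2.5,-51.0,19.0,11.0,76],[0.0,0.0,-2.5,-52.0,17.0,10.0,76],[0.0,0.0,-2.5,-53.1,14.1,10.6,76]]
```

>>> jog_arm:
  motion:
    - [0,0,-2.5,-51,21,10,76]
    - [0,0,-2.5,-51,19,11,76]
    - [0,0,-2.5,-52,17,10,76]
    - [0,0,-2.5,-53,14,11,76]
    - [0,0,0,0,0,0,76]
    - [0,0,0,0,0,0,76]

```text
t: 27.68
eef_pos: [550.5, -35.4, 159.1]
tcp_rot: [-3.139, -0.0, 1.585]
ft_force: [-0.5, -0.4, -0.4]
opening: 0.799
grip_force: 0.0
```

```bash
python3 - <<'E'
from h import *
s=env.state();print(s["eef_pos"],np.degrees(s["tcp_rot"]))
d=env.read_camera("top")
for r in boards(d):print(r)
d=env.read_camera("wrist");rgb(d,"pics/w8.png")
for r in boards(d):print(r)
plan(550.8,-36.5,81.5,90.7,76,40)
E
```

```text
[550.45046095 -35.43265726 159.10600313] [-1.79878254e+02 -2.49441096e-02  9.08158320e+01]
(array([ 5.173e+02, -3.736e+02,  2.078e+02,  5.670e+01,  3.000e-01]), np.int32(1318), array([398., 241.]), 7.0)
(array([652.8, -30.3, 100.3,  58.5,  79.4]), np.int32(7958), array([416., 211.]), 10.6)
(array([549.6, -33.8, 100.6,  56.1, -89.8]), np.int32(8174), array([279., 217.]), 10.6)
2 rows, end [550.8 -36.5  81.5] [-179.9   -0.    90.7]
[[0.0,0.0,0.1,-1.0,0.0,39.0,76],[0.0,0.0,0.1,-0.9,0.2,39.3,76]]
```

>>> jog_arm:
  motion:
    - [0,0,0,0,0,40,76]
    - [0,0,0,0,0,38,76]
    - [0,0,0,0,0,0,76]
    - [0,0,0,0,0,0,45]
    - [0,0,0,0,0,0,45]
    - [0,0,0,0,0,0,45]
    - [0,0,0,0,0,-36,45]
    - [0,0,0,0,0,-45,45]
    - [0,0,0,0,0,0,45]
    - [0,0,0,0,0,0,45]

```text
t: 29.02
eef_pos: [550.7, -35.6, 163.1]
tcp_rot: [3.142, 0.0, 1.586]
ft_force: [0.6, -0.3, -0.2]
opening: 0.581
grip_force: 30.0
```

```bash
python3 - <<'E'
from h import *
s=env.state();print(s["eef_pos"],np.degrees(s["tcp_rot"]),s["opening"]*95.1)
d=env.read_camera("wrist");print(front(d))
plan(498.3,167.7,162,80.8,45,55)
E
```

```text
[550.67421202 -35.57622177 163.08494085] [1.79997564e+02 6.28571320e-03 9.08684366e+01] 55.24979361715313
(np.float64(170.0), [np.float64(224.0), np.float64(332.0)])
4 rows, end [498.3 167.7 162. ] [-179.9    0.    80.9]
[[0.0,0.0,2.5,51.0,-12.0,0.0,45],[0.0,0.0,2.5,50.0,-15.0,0.0,45],[0.0,0.0,2.5,50.0,-16.0,0.0,45],[0.0,0.0,2.5,49.1,-19.3,0.6,45]]
```

>>> jog_arm:
  motion:
    - [0,0,2.5,51,-12,0,45]
    - [0,0,2.5,50,-15,0,45]
    - [0,0,2.5,50,-16,0,45]
    - [0,0,2.5,49,-19,0,45]
    - [0,0,0,8.6,0,0,45]
    - [0,0,0,0,0,0,45]
    - [0,0,0,0,0,9,45]
    - [0,0,0,0,0,0,45]
    - [0,0,0,0,0,0,45]

```text
t: 30.2
eef_pos: [500.6, 175.3, 154.0]
tcp_rot: [-3.141, 0.0, 1.41]
ft_force: [0.9, -0.6, -0.4]
opening: 0.583
grip_force: 30.0
```

```bash
python3 - <<'E'
from h import *
s=env.state();print(s["eef_pos"],np.degrees(s["tcp_rot"]),s["ft_force"])
plan(499.6,176.2,135.5,80.7,45,100)
E
```

```text
[500.59246575 175.28602223 153.98825699] [-1.79979917e+02  1.48558802e-02  8.08079263e+01] [ 0.87735595 -0.63045599 -0.39704691]
1 rows, end [499.6 176.1 135.5] [-180.     0.    80.7]
[[0.0,0.0,0.1,0.7,-1.1,18.5,45]]
```

>>> jog_arm:
  motion:
    - [0,0,0,0.7,-1.1,0,45]
    - [0,0,0,0,0,0,45]
    - [0,0,0,0,0,6,45]
    - [0,0,0,0,0,6,45]
    - [0,0,0,0,0,6,45]
    - [0,0,0,0,0,5,45]
    - [0,0,0,0,0,5,45]
    - [0,0,0,0,0,0,45]

```text
t: 31.2
eef_pos: [499.3, 176.8, 125.8]
tcp_rot: [-3.141, 0.0, 1.411]
ft_force: [0.5, -0.5, -0.0]
opening: 0.587
grip_force: 30.0
```

>>> jog_arm:
  motion:
    - [0,0,0,0,0,4,45]
    - [0,0,0,0,0,3,45]
    - [0,0,0,0,0,1,45]
    - [0,0,0,0,0,0,45]
    - [0,0,0,0,0,0,45]

```text
t: 31.82
eef_pos: [499.4, 176.8, 118.4]
tcp_rot: [3.141, 0.0, 1.411]
ft_force: [-2.2, -1.7, 4.8]
opening: 0.584
grip_force: 30.0
```

>>> jog_arm:
  motion:
    - [0,0,0,0,0,1,45]
    - [0,0,0,0,0,0,66]
    - [0,0,0,0,0,0,66]
    - [0,0,0,0,0,-30,76]
    - [0,0,0,0,0,-30,76]
    - [0,0,0,0,0,-25,76]
    - [0,0,0,0,0,0,76]

```text
t: 32.7
eef_pos: [499.9, 177.0, 203.4]
tcp_rot: [3.139, -0.001, 1.411]
ft_force: [0.3, -0.5, -0.3]
opening: 0.8
grip_force: 0.0
```

```bash
python3 - <<'E'
from h import *
s=env.state();print(s["eef_pos"],s["ft_force"])
d=env.read_camera("wrist");np.savez("/tmp/w9.npz",**d);P=cloud(d)
m=(np.hypot(P[...,0]-499,P[...,1]-177)<60)&(d["color"][...,2]>75)&(P[...,2]<60)&(P[...,2]>20)
print("board top z",np.nanmedian(P[m][:,2]),m.sum())
d=env.read_camera("top")
for r in boards(d):print(r)
plan(654.8,-32,160,79.4,76,60)
E
```

```text
[499.92135713 176.99240957 203.40961372] [ 0.3124855  -0.46659451 -0.34396139]
board top z 45.525680269445004 8308
(array([656.5, -31.4, 102.1,  58.5,  81.3]), np.int32(677), array([275., 189.]), 10.6)
(array([ 5.173e+02, -3.738e+02,  2.078e+02,  5.720e+01,  3.000e-01]), np.int32(1346), array([398., 241.]), 6.9)
5 rows, end [654.8 -32.  160. ] [-180.     0.    79.4]
[[0.0,0.0,0.3,-36.0,37.0,8.0,76],[0.0,0.0,0.3,-36.0,38.0,9.0,76],[0.0,0.0,0.3,-36.0,38.0,8.0,76],[0.0,0.0,0.3,-36.0,38.0,8.0,76],[0.0,0.0,0.3,-35.5,37.6,8.6,76]]
```

>>> jog_arm:
  motion:
    - [0,0,0.3,-36,37,8,76]
    - [0,0,0.3,-36,38,9,76]
    - [0,0,0.3,-36,38,8,76]
    - [0,0,0.3,-36,38,8,76]
    - [0,0,0.3,-36,38,9,76]
    - [0,0,0,0,0,0,76]
    - [0,0,0,0,0,0,76]

```text
t: 33.67
eef_pos: [654.6, -32.3, 158.8]
tcp_rot: [-3.139, 0.0, 1.385]
ft_force: [-0.7, 0.1, -0.2]
opening: 0.798
grip_force: 0.0
```

```bash
python3 - <<'E'
from h import *
s=env.state();print(s["eef_pos"],np.degrees(s["tcp_rot"]))
d=env.read_camera("wrist")
for r in boards(d):print(r)
plan(654.8,-32,81.5,79.4,76,40)
E
```

```text
[654.5766677  -32.2834026  158.77020395] [-1.79855751e+02  3.40138348e-03  7.93506531e+01]
(array([653.9, -29.6, 100.3,  56.1,  79.3]), np.int32(8301), array([279., 215.]), 10.5)
2 rows, end [654.8 -32.   81.5] [179.9   0.   79.4]
[[-0.1,0.0,0.0,0.0,0.0,39.0,76],[-0.1,0.0,0.0,-0.2,0.3,38.8,76]]
```

>>> jog_arm:
  motion:
    - [0,0,0,1,0,40,76]
    - [0,0,0,0,0,37.5,76]
    - [0,0,0,0,0,0,76]
    - [0,0,0,0,0,0,45]
    - [0,0,0,0,0,0,45]
    - [0,0,0,0,0,0,45]
    - [0,0,0,0,0,-36,45]
    - [0,0,0,0,0,-45,45]
    - [0,0,0,0,0,0,45]
    - [0,0,0,0,0,0,45]

```text
t: 34.98
eef_pos: [655.1, -31.5, 163.6]
tcp_rot: [-3.141, 0.0, 1.385]
ft_force: [-0.3, 0.1, -0.8]
opening: 0.583
grip_force: 30.0
```

```bash
python3 - <<'E'
from h import *
s=env.state();print(s["eef_pos"],np.degrees(s["tcp_rot"]),s["opening"]*95.1)
d=env.read_camera("wrist");print(front(d))
plan(498.3,167.7,163,80.7,45,55)
E
```

```text
[655.14712154 -31.50817764 163.56188797] [-1.79990183e+02  6.63538320e-03  7.93673029e+01] 55.47056532623262
(np.float64(171.0), [np.float64(224.0), np.float64(331.0)])
5 rows, end [498.3 167.7 163. ] [-179.9    0.    80.9]
[[0.0,0.0,-0.3,33.0,-38.0,0.0,45],[0.0,0.0,-0.3,34.0,-38.0,0.0,45],[0.0,0.0,-0.3,34.0,-38.0,0.0,45],[0.0,0.0,-0.3,34.0,-38.0,0.0,45],[0.0,0.0,-0.3,33.8,-37.0,0.2,45]]
```

>>> jog_arm:
  motion:
    - [0,0,-0.3,33,-38,0,45]
    - [0,0,-0.3,34,-38,0,45]
    - [0,0,-0.3,34,-38,0,45]
    - [0,0,-0.3,34,-38,0,45]
    - [0,0,-0.3,34,-37,0,45]
    - [0,0,0,9,0,0,45]
    - [0,0,0,0,0,0,45]
    - [0,0,0,0,0,9,45]
    - [0,0,0,0,0,0,45]
    - [0,0,0,0,0,0,45]

```text
t: 36.28
eef_pos: [500.4, 176.1, 154.4]
tcp_rot: [-3.141, 0.0, 1.41]
ft_force: [0.3, -0.3, -0.3]
opening: 0.583
grip_force: 30.0
```

```bash
python3 - <<'E'
from h import *
s=env.state();print(s["eef_pos"],np.degrees(s["tcp_rot"]),s["ft_force"])
plan(499.7,176.7,135.5,80.7,45,100)
E
```

```text
[500.44223505 176.11711009 154.41055688] [-1.79972955e+02  1.79821503e-02  8.08148693e+01] [ 0.2695836  -0.34304193 -0.29368988]
1 rows, end [499.7 176.7 135.5] [-180.     0.    80.7]
[[0.0,0.0,0.1,0.5,-0.8,18.9,45]]
```

Final height ≈128.3: 26 mm down.

>>> jog_arm:
  motion:
    - [0,0,0,0.5,-0.8,0,45]
    - [0,0,0,0,0,0,45]
    - [0,0,0,0,0,6,45]
    - [0,0,0,0,0,6,45]
    - [0,0,0,0,0,6,45]
    - [0,0,0,0,0,4,45]
    - [0,0,0,0,0,3,45]
    - [0,0,0,0,0,1,45]
    - [0,0,0,0,0,0,45]
    - [0,0,0,0,0,0,45]

```text
t: 37.52
eef_pos: [499.6, 177.3, 128.8]
tcp_rot: [3.141, -0.0, 1.411]
ft_force: [0.6, -0.0, -0.6]
opening: 0.584
grip_force: 30.0
```

>>> jog_arm:
  motion:
    - [0,0,0,0,0,1,45]
    - [0,0,0,0,0,0.5,45]
    - [0,0,0,0,0,0,45]
    - [0,0,0,0,0,0,66]
    - [0,0,0,0,0,0,66]
    - [0,0,0,0,0,-25,76]
    - [0,0,0,0,0,-30,76]
    - [0,0,0,0,0,-30,76]
    - [0,0,0,0,0,0,76]

```text
t: 38.65
eef_pos: [500.1, 177.5, 213.8]
tcp_rot: [3.138, -0.001, 1.411]
ft_force: [0.5, 0.9, -0.4]
opening: 0.798
grip_force: 0.0
```

```bash
python3 - <<'E'
from h import *
s=env.state();print(s["eef_pos"],s["ft_force"])
d=env.read_camera("wrist");np.savez("/tmp/w10.npz",**d);P=cloud(d)
m=(np.hypot(P[...,0]-499,P[...,1]-177)<60)&(d["color"][...,2]>75)&(P[...,2]<70)&(P[...,2]>20)
print("board top z",np.nanmedian(P[m][:,2]),m.sum())
d=env.read_camera("scene");rgb(d,"pics/s11.png",(60,60,500,360),1.8)
d=env.read_camera("top")
for r in boards(d):print(r)
plan(507,218,420,80.7,50,55)
plan(523,322,420,-9.3,36,55,pose=(507,218,420,80.7))
E
```

```text
[500.06237391 177.48645901 213.78828593] [ 0.45565105  0.88595765 -0.44822391]
board top z 55.50794638561989 8509
(array([ 5.173e+02, -3.737e+02,  2.079e+02,  5.700e+01,  3.000e-01]), np.int32(1332), array([398., 241.]), 6.9)
4 rows, end [507. 218. 420.] [-179.9    0.    80.9]
[[0.0,0.0,0.0,10.0,0.0,-52.0,50],[0.0,0.0,0.0,11.0,1.0,-52.0,50],[0.0,0.0,0.0,10.0,0.0,-53.0,50],[0.0,0.0,0.0,10.4,0.0,-51.7,50]]
10 rows, end [523.  321.9 420. ] [180.    0.   -9.3]
[[0.0,0.0,9.0,11.0,0.0,0.0,36],[0.0,0.0,9.0,10.0,-2.0,0.0,36],[0.0,0.0,9.0,10.0,-3.0,0.0,36],[0.0,0.0,9.0,9.0,-5.0,0.0,36],[0.0,0.0,9.0,9.0,-6.0,0.0,36],[0.0,0.0,9.0,7.0,-8.0,0.0,36],[0.0,0.0,9.0,6.0,-8.0,0.0,36],[0.0,0.0,9.0,5.0,-10.0,0.0,36],[0.0,0.0,9.0,3.0,-10.0,0.0,36],[0.0,0.0,9.0,1.6,-10.1,0.0,36]]
```

View pics/s11.png

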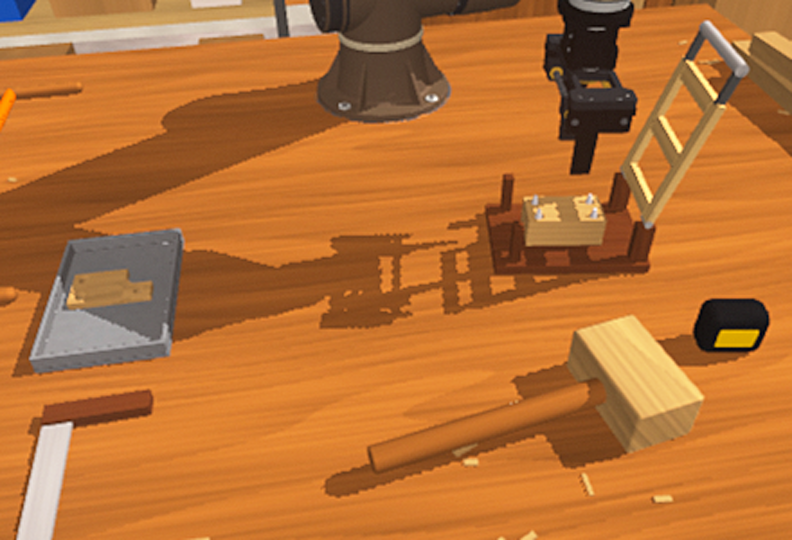

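>>> jog_arm:
  motion:
    - [0,0,0,0,0,-52,50]
    - [0,0,0,0,0,-52,50]
    - [0,0,0,10,0,-52,50]
    - [0,0,0,10,0,-52,50]
    - [0,0,0,21,0,0,50]
    - [0,0,0,0,0,0,36]

```text
t: 39.55
eef_pos: [506.0, 218.7, 418.3]
tcp_rot: [-3.139, 0.001, 1.413]
ft_force: [-1.1, -0.5, -0.8]
opening: 0.468
grip_force: 0.0
```

>>> jog_arm:
  motion:
    - [0,0,9,11,0,0,36]
    - [0,0,9,10,-2,0,36]
    - [0,0,9,10,-3,0,36]
    - [0,0,9,9,-5,0,36]
    - [0,0,9,9,-6,0,36]
    - [0,0,9,7,-8,0,36]
    - [0,0,9,6,-8,0,36]
    - [0,0,9,5,-10,0,36]
    - [0,0,9,3,-10,0,36]
    - [0,0,9,2,-10,0,36]

```text
t: 40.8
eef_pos: [522.2, 321.6, 417.7]
tcp_rot: [3.139, 0.003, -0.165]
ft_force: [1.0, -0.3, -0.5]
opening: 0.375
grip_force: 0.0
```

```bash
python3 - <<'E'
from h import *
s=env.state();print(s["eef_pos"],np.degrees(s["tcp_rot"]),s["opening"]*95.1)
plan(522.5,323.5,410,-9.1,36,55)
d=env.read_camera("wrist");rgb(d,"pics/w12.png");P=cloud(d)
m=(P[...,2]>255)&(P[...,2]<290);print(m.sum(),P[m].mean(0),cv2.minAreaRect(P[m][:,:2].astype(np.float32)))
E
```

```text
[522.2298963  321.63771371 417.68782223] [ 1.79859388e+02  1.75890617e-01 -9.42842204e+00] 35.68014857865705
1 rows, end [522.5 323.5 410. ] [180.   -0.   -9.1]
[[0.1,0.2,-0.3,0.0,-1.9,7.7,36]]
2919 [525.68237221 322.00671069 277.56025703] ((520.89404296875, 321.5278625488281), (16.971864700317383, 120.53269958496094), 80.68800354003906)
```

View pics/w12.png

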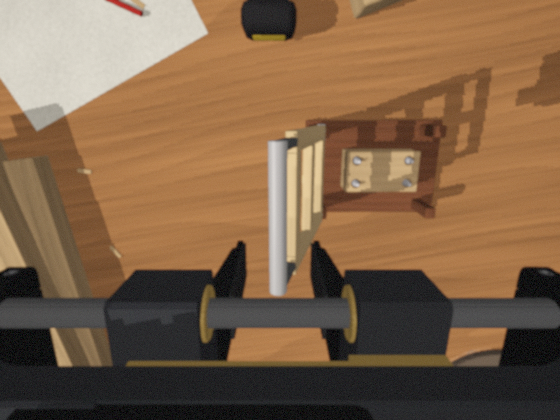

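>>> jog_arm:
  motion:
    - [0,0,0,0,0,25,36]
    - [0,0,0,0,0,25,36]
    - [0,0,0,0,0,20,36]
    - [0,0,0,0,0,17,36]
    - [0,0,0,0,0,0,36]
    - [0,0,0,0,0,0,5]
    - [0,0,0,0,0,0,5]
    - [0,0,0,0,0,0,5]
    - [0,0,0,0,0,0,5]

```text
t: 41.98
eef_pos: [522.2, 321.5, 333.8]
tcp_rot: [3.142, -0.001, -0.159]
ft_force: [-1.2, -1.9, 4.0]
opening: 0.141
grip_force: 30.0
```

```bash
python3 - <<'E'
from h import *
s=env.state();print(s["eef_pos"],np.degrees(s["tcp_rot"]),s["ft_force"],s["opening"]*95.1)
R=Ro.from_euler("xyz",s["tcp_rot"])
th=np.radians(80.7);u=np.array([np.cos(th),np.sin(th),0])
f=lambda a:205*(-np.cos(a)*u+np.array([0,0,np.sin(a)]))
A=np.r_[np.linspace(1.85,0.3,25),np.linspace(.3,0,9)[1:]];rows=[];cp=f(1.85)
for a in A[1:]:
    sh=np.round(R.inv().apply(f(a)-cp));cp=cp+R.apply(sh);rows.append([0,0,0,*(sh+0).astype(int).tolist(),5])
for i in range(0,len(rows),10):print(str(rows[i:i+10]).replace(" ",""))
E
```

```text
[522.17634551 321.54387628 333.78838209] [ 1.79999817e+02 -4.52046543e-02 -9.12631250e+00] [-1.18892393 -1.91910605  3.96398542] 13.38523821754445
[[0,0,0,0,13,-3,5],[0,0,0,0,13,-3,5],[0,0,0,0,13,-1,5],[0,0,0,0,13,-1,5],[0,0,0,0,13,0,5],[0,0,0,0,14,1,5],[0,0,0,0,13,2,5],[0,0,0,0,13,3,5],[0,0,0,0,12,3,5],[0,0,0,0,13,5,5]]
[[0,0,0,0,12,5,5],[0,0,0,0,12,6,5],[0,0,0,-1,11,6,5],[0,0,0,0,11,8,5],[0,0,0,0,11,8,5],[0,0,0,0,10,9,5],[0,0,0,0,9,9,5],[0,0,0,0,9,10,5],[0,0,0,0,8,10,5],[0,0,0,0,7,11,5]]
[[0,0,0,0,7,12,5],[0,0,0,0,6,12,5],[0,0,0,0,5,12,5],[0,0,0,0,4,12,5],[0,0,0,0,2,8,5],[0,0,0,0,2,7,5],[0,0,0,0,2,8,5],[0,0,0,0,1,7,5],[0,0,0,0,1,8,5],[0,0,0,0,1,8,5]]
[[0,0,0,0,0,7,5],[0,0,0,0,0,8,5]]
```

>>> jog_arm:
  motion:
    - [0,0,0,0,13,-3,5]
    - [0,0,0,0,13,-3,5]
    - [0,0,0,0,13,-1,5]
    - [0,0,0,0,13,-1,5]
    - [0,0,0,0,13,0,5]
    - [0,0,0,0,14,1,5]
    - [0,0,0,0,13,2,5]
    - [0,0,0,0,13,3,5]
    - [0,0,0,0,12,3,5]
    - [0,0,0,0,13,5,5]

```text
t: 43.22
eef_pos: [501.1, 192.5, 326.9]
tcp_rot: [3.141, 0.001, -0.159]
ft_force: [-4.3, 1.6, 1.6]
opening: 0.142
grip_force: 30.0
```

>>> jog_arm:
  motion:
    - [0,0,0,0,12,5,5]
    - [0,0,0,0,12,6,5]
    - [0,0,0,-1,11,6,5]
    - [0,0,0,0,11,8,5]
    - [0,0,0,0,11,8,5]
    - [0,0,0,0,10,9,5]
    - [0,0,0,0,9,9,5]
    - [0,0,0,0,9,10,5]
    - [0,0,0,0,8,10,5]
    - [0,0,0,0,7,11,5]

```text
t: 44.48
eef_pos: [484.4, 94.3, 244.4]
tcp_rot: [3.141, 0.0, -0.159]
ft_force: [-0.5, 1.6, -1.1]
opening: 0.143
grip_force: 30.0
```

>>> jog_arm:
  motion:
    - [0,0,0,0,7,12,5]
    - [0,0,0,0,6,12,5]
    - [0,0,0,0,5,12,5]
    - [0,0,0,0,4,12,5]
    - [0,0,0,0,2,8,5]
    - [0,0,0,0,2,7,5]
    - [0,0,0,0,2,8,5]
    - [0,0,0,0,1,7,5]
    - [0,0,0,0,0,4,5]
    - [0,0,0,0,0,0,5]

```text
t: 45.72
eef_pos: [479.8, 65.6, 162.7]
tcp_rot: [3.14, 0.001, -0.159]
ft_force: [-5.6, -7.9, 0.5]
opening: 0.142
grip_force: 30.0
```

>>> jog_arm:
  motion:
    - [0,0,0,0,0,5,5]
    - [0,0,0,0,0,5,5]
    - [0,0,0,0,0,4,5]
    - [0,0,0,0,0,3,5]
    - [0,0,0,0,0,3,5]
    - [0,0,0,0,0,2,5]
    - [0,0,0,0,0,1,5]
    - [0,0,0,0,0,0,5]

```text
t: 46.72
eef_pos: [479.5, 64.1, 139.7]
tcp_rot: [3.139, 0.002, -0.158]
ft_force: [-6.7, -27.0, -0.3]
opening: 0.142
grip_force: 30.0
```

>>> jog_arm:
  motion:
    - [0,0,0,0,0.8,0,5]
    - [0,0,0,0,0.4,1,5]
    - [0,0,0,0,0,1,5]
    - [0,0,0,0,0,0.5,5]
    - [0,0,0,0,0,0,5]
    - [0,0,0,0,0,0,5]

```text
t: 47.48
eef_pos: [479.5, 63.8, 137.3]
tcp_rot: [3.14, 0.001, -0.159]
ft_force: [-6.4, -16.0, 0.5]
opening: 0.139
grip_force: 30.0
```

>>> jog_arm:
  motion:
    - [0,0,0,0,0.6,0.5,5]
    - [0,0,0,0,0.2,0.5,5]
    - [0,0,0,0,0,0.5,5]
    - [0,0,0,0,0,0,5]
    - [0,0,0,0,0,0,5]

```text
t: 48.1
eef_pos: [479.4, 63.7, 135.9]
tcp_rot: [3.141, 0.001, -0.159]
ft_force: [-5.4, -7.7, -0.4]
opening: 0.14
grip_force: 30.0
```

```bash
python3 - <<'E'
from h import *
d=env.read_camera("wrist");np.savez("/tmp/w13.npz",**d);P=cloud(d)
w1=dict(np.load("/tmp/w1.npz"));P1=cloud(w1)
c=lambda P,rgb:(lambda m:(m.sum(),np.median(P[m][:,2]),np.percentile(P[m][:,2],95)))((P[...,2]>75)&(P[...,2]<100)&(abs(P[...,1]-130)<45)&(abs(P[...,0]-505)<75)&(rgb[...,2]>75))
print(c(P,d["color"]),c(P1,w1["color"]))
for n,w,Q in(("now",d,P),("before",w1,P1)):
    m=(Q[...,2]>65)&(Q[...,2]<110)&(w["color"][...,2]>75)&(w["color"][...,0]>w["color"][...,2]+40)&(Q[...,1]>90)&(Q[...,1]<260)&(abs(Q[...,0]-500)<90)
    A=np.c_[Q[m][:,1]-100,np.ones(m.sum())];print(n,m.sum(),np.linalg.lstsq(A,Q[m][:,2],rcond=None)[0])
E
```

```text
(np.int64(14268), np.float64(81.87265370406752), np.float64(83.03809226796386)) (np.int64(7917), np.float64(80.4936362110184), np.float64(81.57421353500271))
now 19053 [-1.92865511e-02  8.19379711e+01]
before 14956 [-6.12104743e-03  8.05136391e+01]
```

>>> jog_arm:
  motion:
    - [0,0,0,0,0.2,0.5,5]
    - [0,0,0,0,0.2,0.5,5]
    - [0,0,0,0,0,0.5,5]
    - [0,0,0,0,0,0.5,5]
    - [0,0,0,0,0,0,5]
    - [0,0,0,0,0,0,5]

```text
t: 48.9
eef_pos: [479.4, 63.6, 133.9]
tcp_rot: [3.141, 0.001, -0.159]
ft_force: [-5.0, -3.7, -0.1]
opening: 0.137
grip_force: 30.0
```

>>> jog_arm:
  motion:
    - [0,0,0,0,0,0.5,5]
    - [0,0,0,0,0,0.5,5]
    - [0,0,0,0,0,0,5]
    - [0,0,0,0,0,0,5]

```text
t: 49.4
eef_pos: [479.5, 63.6, 133.4]
tcp_rot: [3.141, 0.0, -0.159]
ft_force: [-7.0, -3.4, 8.1]
opening: 0.138
grip_force: 30.0
```

```bash
python3 - <<'E'
from h import *
d=env.read_camera("wrist");Q=cloud(d);w=d
print(env.state()["ft_force"])
m=(Q[...,2]>65)&(Q[...,2]<110)&(w["color"][...,2]>75)&(w["color"][...,0]>w["color"][...,2]+40)&(Q[...,1]>90)&(Q[...,1]<260)&(abs(Q[...,0]-500)<90)
A=np.c_[Q[m][:,1]-100,np.ones(m.sum())];print(m.sum(),np.linalg.lstsq(A,Q[m][:,2],rcond=None)[0])
E
```

```text
[-6.63142908 -2.95144462  9.2362012 ]
18683 [-9.88527040e-03  8.02080561e+01]
```

Resting on the stops (contact 9 N, heights match the original). Release and rise clear.

>>> jog_arm:
  motion:
    - [0,0,0,0,0,0,20]
    - [0,0,0,0,0,0,34]
    - [0,0,0,0,0,0,34]
    - [0,0,0,0,0,-15,34]
    - [0,0,0,0,0,-25,34]
    - [0,0,0,0,0,-40,34]
    - [0,0,0,0,0,-50,34]
    - [0,0,0,0,40,-20,34]
    - [0,0,0,0,40,0,34]
    - [0,0,0,0,0,0,34]

```text
t: 50.7
eef_pos: [466.8, -16.8, 283.5]
tcp_rot: [3.141, -0.001, -0.162]
ft_force: [0.1, -0.1, 0.3]
opening: 0.362
grip_force: 0.0
```

```bash
python3 - <<'E'
from h import *
print(env.state()["ft_force"],env.state()["eef_pos"])
d=env.read_camera("scene");rgb(d,"pics/s14.png",(60,60,500,360),1.8)
E
```

```text
[ 0.05283412 -0.05011628  0.26990806] [466.83400419 -16.83551197 283.52579336]
```

View pics/s14.png

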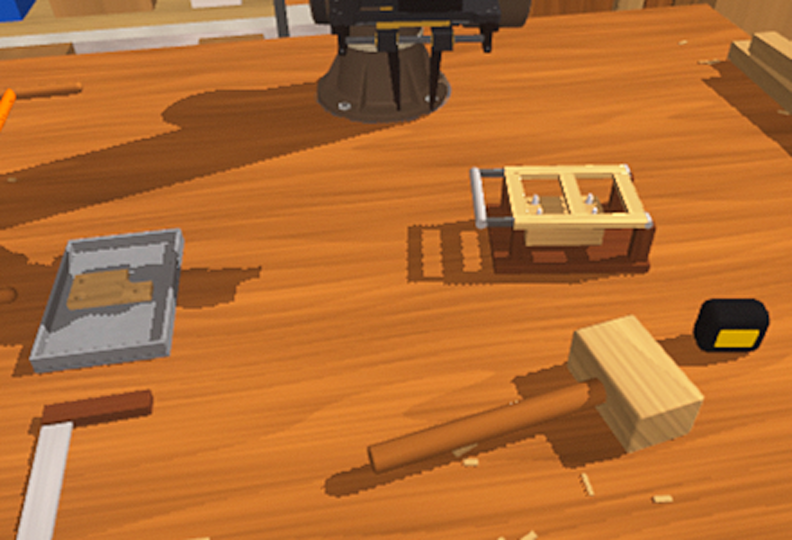

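The frame is shut on its stops over the four stacked boards, the broken board is in the tray, and the mallet, square and tape have not moved.

```bash
python3 -c "
from cell import env
print(env.job_done())"
```

```text
the job is handed in; nothing more can be done
None
```

The job is handed in: all four sound boards are seated on the posts, the one broken board is in the tray, the keeper frame is lowered shut on its stops, and the mallet, square and tape were left alone.

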